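# Book a pipette out with the hand scanner

### The arm

A 6-joint arm with a two-finger parallel gripper is mounted at the origin on the work surface. World frame = base frame: x ahead of the robot, y to its left, z up, the work surface at z = 0. Lengths are in mm, angles in rad, forces in N, time in s.
With the tool pointing down it reaches from about 225 to 875 mm from the base axis. Payload 3.4 kg.
Tool frame: the origin (TCP) lies between the finger pads; the fingertips stand 19 mm ahead of it and the grasp point (between the pads) is the TCP; x points along the fingers, z is the direction in which the jaws open and shut, and the axes are right-handed (so a half turn about x gives the same grasp; the last joint's range is limited). The gripper opens to 85 mm and grips with 20 to 120 N. Pads are 22 mm wide; open, the fingers measure 114 mm over their backs; the gripper's body (76 mm by 85 mm) begins 54 mm behind the grasp point. The pads swing forward as they close: fully open they stand 13 mm farther back than shut.
Start: joints at [1.172, 0.276, 1.505, -0, 1.361, -0.121], TCP at [157.705, 552.985, 223.628] pointing down, gripper open.
Joint ranges: [-2.89, 2.89], [-0.75, 2.08], [0.22, 2.7], [-1.18, 4.32], [0.11, 2.71], [-2.7, 2.7]. Speed limits (rad/s): [2.57, 2.57, 3.14, 3.14, 3.14, 3.14].

### API

Orientations are given as a rotation vector (axis times angle).
In Python, from station import bot gives the robot as it stands. The module is installed in compiled form; this text tells all that it offers.
- The arm moves only by the tool step_arm, never from a script. Its argument "deltas" is text: rows parted by semicolons, each of 6 numbers parted by spaces: the shift along the tool's x, y, z in mm, then the turn, a rotation vector about the tool's x, y, z in rad. In form: x y z ax ay az; .... A call has 1 to 8 rows; each row shifts and turns the pose as measured when the row begins, along the tool's axes as they then stand; what a row does not reach is not made up. A row lasts 1/12 s, in which the tool goes at most 41.7 mm and 7.16 degrees, less where a joint would pass 70% of its speed; a pose out of reach is approached as far as the arm can. A call with a gripper value outside its range is refused whole. "jaw" is the finger opening in mm, from 0 to 85.4, set as the call begins (left out, the last holds). The fingers move at their own pace and stop on an object; "grip_force" is the grip in N (left out, the last holds). Time passes only in rows, so rows that do not move let the fingers close. It gives the time, the measured TCP pose, the force and the opening at its end, in the units of the state.
- bot.sense(): the state, without advancing time (a new reading comes with each control period).
- bot.get_image(name): name is "scene" or "top" or "wrist"; returns (picture, depth): 480x640x3 uint8, red, green, blue; 480x640 float32, mm along the optical axis (not along the pixel's ray), 0 where there is no reading.
- bot.camera_model(name): a dict with "intrinsics" (3x3 intrinsics, pixels), "xyz" and "rotation" of the camera in the world. Camera axes: x right, y up, looking along -z (the intrinsics and any distortion apply to the point x, -y, -z); pixel columns grow to the right and rows downward; lengths in mm; the calibration is good to about 2 mm. A picture is of the moment at which its call begins: read the wrist's pose just before it. camera_model takes no time and is no camera call; for the wrist camera it gives the pose at the moment of the call.
- bot.job_done(): hands the job in, once; it reports no verdict.
The state is a dict: "time_s": time; "qpos": joint angles; "dq": joint speeds; "joint_efforts": joint torques, N m; "eef_pos": TCP position; "tcp_rot": TCP orientation; "ft_force": force on the tool from outside, world axes, zero at the start; "wrist_torque": the same for the moment, N m; "width": opening from 0.0 (shut) to 1.0 (fully open).
Only numpy, scipy, OpenCV 4.12 (cv2) and the standard library are available. Lean on these libraries where they do the work, as an engineer would, in place of code of your own. Each camera call takes 0.05 s, during which the arm holds its last target.

### The job

Book out the pipette with the orange button: its code label is turned away, so turn the carousel to bring the label round to where you can point at it, pick up the cordless scanner and aim it square at the label from about a hand's breadth away, with the trigger still free. Only then squeeze the trigger and hold the aim steady for two seconds so that it reads, and lay the scanner gently back flat on its blue mat, same side up. Do not bump the carousel with the scanner, and leave everything else on the bench where it is.

Things in the scene. Friction and masses are not known exactly. Their poses are not given: they have to be found in the camera images.
- stand: fixed white stand of the pipette carousel; origin on the bench on the upright turning axis; three feet reach 106 mm out. On it turns a disc (radius 88 mm, 238 to 250 mm up) with six upright pipettes 60 deg apart on a circle of 88 mm radius, from 36 to 310 mm above the bench. Turning, they sweep a radius of 106 mm, their finger hooks (245 to 264 mm up) 127 mm.
- carousel (a joint): rotation of the carousel, rad, turning freely either way, anticlockwise from above positive; its value is also the world direction in which the label faces (0 = facing +x, away from the robot; 1.57 = facing +y; -1.57 = facing -y). It stays where it is left: friction torque about 0.08 N m.
- turn_handle (a point): centre of the carousel's pale grip bar, on the turning axis 301 mm above the bench, above the disc: 22 mm thick along its x axis, 66 mm long along its y axis, 32 mm tall (285 to 317 mm); axes turn with the carousel: x is the direction in which the label faces, z up. The open space beside it is 76 mm from the axis to the pipettes' buttons.
- label (a point): centre of the white code label, 24 mm wide and 42 mm tall with an orange stripe at its top, on the outer face of the orange-buttoned pipette, 105 mm from the turning axis and 182 mm above the bench; x axis points straight out of the label (level), z up
- mat: fixed blue rubber mat on which the scanner is kept, 240 x 240 x 4 mm; origin at the centre of its underside
- scanner: cordless pistol-shaped scanner, light grey and black, 0.19 kg give or take, lying flat on its side, 46 mm thick. Origin on its underside as it lies, under the middle of the head; x is the way it looks (the beam), z up as it lies, the handle runs off to -y. Head: 100 mm long (x -45 to 55), 62 mm across (y -31 to 31), z 0 to 46. Handle: x -30 to 4, y -27 to -127, z 8 to 38, ending in a butt (x -37 to 9, y -125 to -145, z 0 to 46). Balance point near x -11, y -53 mm.
- nose (a point): centre of the dark red window on the scanner's nose, at (55, 0, 23) mm in the scanner's frame; same axes; the beam leaves it along +x
- grip (a point): point in the scanner's handle at (-8.5, -58, 23) mm of the scanner's frame, midway between the handle's back (x -30) and the yellow trigger's front (x 13), the place to grip front to back, 43 mm apart; same axes as the scanner
- trigger (a joint): travel of the yellow trigger into the front of the handle, m: 0 free, 0.005 fully squeezed; the trigger is 34 mm long (y -41 to -75), 20 mm wide (z 13 to 33). It is sprung: it begins to give at 12 N and is fully home at 18 N, so a grip of 5 to 10 N on handle and trigger carries the scanner without pulling it, and 25 N or more pulls it fully; it counts as pulled beyond 0.0035.
- tip_box: bystander: closed tip box, navy with a pale lid, 87 x 124 x 63 mm, origin at the centre of its underside
- tube_rack: bystander: green rack of capped 50 ml-type tubes, 85 x 200 mm, 104 mm tall, origin at the centre of its underside
- marker: bystander: white marker pen with a black cap lying on the bench, 116 mm long, origin under its middle
- timer: bystander: flat white bench timer, 62 x 68 x 18 mm, origin at the centre of its underside
- bottle: bystander: glass reagent bottle with a blue cap, diameter 72 mm, 155 mm tall, origin at the centre of its underside
- hanger: bystander: small white pipette wall clip lying on the bench, 70 x 22 mm, 30 mm tall, origin under its middle
Things that resemble listed ones, but are neither listed nor needed, are in the scene too. What is shaped like the scanner but green, pink or turquoise is not meant.

How it is judged:
By the outcome, as a careful person would: the job done as asked, in the order asked, and still so for the second after the job is handed in, with the robot touching nothing.
It also fails if it takes over 72 s, if anything falls off the work surface, if the arm or the gripper's body presses on something with over 40 N, if the wrist force passes 120 N, or if a joint passes its speed limit or range.

## Working session

There is one attempt and no reset: what is moved stays moved. The work goes in short steps, Python scripts to look and compute and a tool call to move; the robot and the scene stay as the last step left them, time stands still between calls to the robot, and variables do not carry over. Pictures are saved under pics/ and viewed, and the job is handed in when it is done.

Besides the shell and the picture viewer there is one more tool, called after "Call:" as name(argument=value, ...) on one line, values as JSON. step_arm: Moves the arm, as the interface text tells. Its arguments: {"type":"object","properties":{"deltas":{"type":"string"},"jaw":{"type":"number"},"grip_force":{"type":"number"}},"required":["deltas"]}

```bash
ls; mkdir -p pics; python3 - <<'E'
from station import bot
import cv2,numpy as np
s=bot.sense();print(s)
for n in ("scene","top"):
    im,d=bot.get_image(n); cv2.imwrite(f"pics/{n}0.png",im[:,:,::-1]); np.save(f"pics/{n}0_d.npy",d)
    print(n,bot.camera_model(n))
E
```

```text
pics
{'time_s': 0.0, 'qpos': array([ 1.17197969e+00,  2.76595862e-01,  1.50616048e+00, -9.29666863e-06,
        1.36066321e+00, -1.20991027e-01]), 'dq': array([ 0.00048769, -0.00123032, -0.00070471,  0.00097276,  0.00041162,
       -0.00180654]), 'joint_efforts': array([ 2.23410420e-04, -4.16808558e+01, -2.45795202e+01, -1.37092547e-04,
        1.14669045e-02,  7.90141115e-06]), 'eef_pos': array([157.4933906 , 552.44546836, 222.72831527]), 'tcp_rot': array([-1.0031424 ,  1.32952989,  1.00160434]), 'ft_force': array([ 1.59100766e-04, -3.43958840e-01, -4.58258674e-01]), 'wrist_torque': array([-0.01713079, -0.02992734,  0.01665994]), 'width': 0.9981282882272637}
scene {'intrinsics': array([[602.51458129,   0.        , 318.67342616],
       [  0.        , 602.51458129, 244.60859174],
       [  0.        ,   0.        ,   1.        ]]), 'xyz': array([1357.65676556, -517.25133281, 1354.46986531]), 'rotation': array([0.62088466, 0.39589658, 1.08247268])}
top {'intrinsics': array([[560.39755231,   0.        , 324.01039779],
       [  0.        , 560.39755231, 244.70448012],
       [  0.        ,   0.        ,   1.        ]]), 'xyz': array([ 226.1247618 , -104.86481935, 1557.86790263]), 'rotation': array([ 0.13962801, -0.13645104, -1.54117629])}
```

View pics/scene0.png

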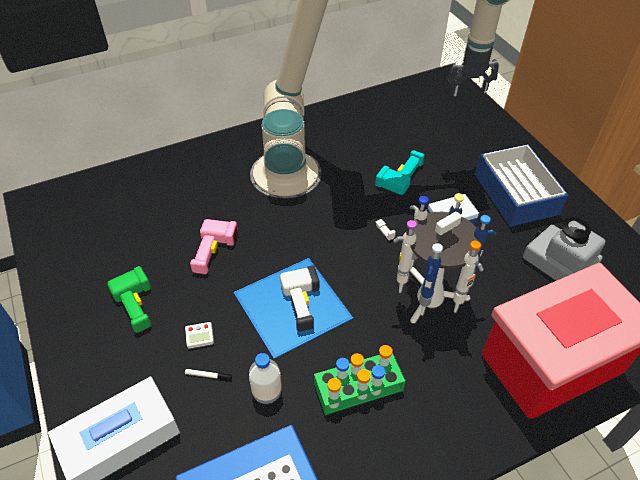

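View pics/top0.png

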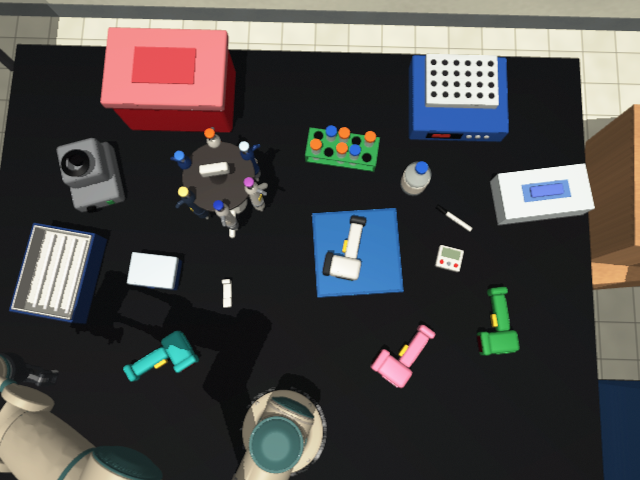

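```bash
cat > h.py <<'E'
import numpy as np,cv2
from scipy.spatial.transform import Rotation as R
def unproj(cm,u,v,d):
    K=cm["intrinsics"]; x=(u-K[0,2])/K[0,0]*d; y=(v-K[1,2])/K[1,1]*d
    p=np.stack([x,-y,-d],-1)
    return R.from_rotvec(cm["rotation"]).apply(p.reshape(-1,3)).reshape(p.shape)+cm["xyz"]
def cloud(cm,d):
    v,u=np.mgrid[:480,:640]; return unproj(cm,u,v,d)
def proj(cm,P):
    p=R.from_rotvec(cm["rotation"]).inv().apply(np.atleast_2d(P)-cm["xyz"]); K=cm["intrinsics"]
    return np.stack([K[0,0]*p[:,0]/-p[:,2]+K[0,2],K[1,1]*(-p[:,1])/-p[:,2]+K[1,2]],-1)
E
python3 - <<'E'
from station import bot
from h import *
for n,box in (("top",None),("scene",None)):
    im=cv2.imread(f"pics/{n}0.png"); d=np.load(f"pics/{n}0_d.npy"); cm=bot.camera_model(n)
    C=cloud(cm,d); hsv=cv2.cvtColor(im,cv2.COLOR_BGR2HSV)
    v,u=np.mgrid[:480,:640]
    def rep(name,m):
        P=C[m&(d>0)]
        if len(P)<5: print(name,len(P));return
        print(n,name,len(P),"med",np.median(P,0).round(1),"min",np.percentile(P,2,axis=0).round(0),"max",np.percentile(P,98,axis=0).round(0))
    Z=C[...,2]
    # buttons
    car=(Z>295)&(Z<320)&((u-222)**2+(v-175)**2<75**2 if n=="top" else (u-440)**2+(v-245)**2<80**2)
    nl,lab,st,ce=cv2.connectedComponentsWithStats(car.astype(np.uint8))
    for i in range(1,nl):
        if st[i,4]>6:
            P=C[lab==i]; print(n,"comp",ce[i].round(),st[i,4],P.mean(0).round(1),im[lab==i].mean(0).round())
    # mat
    mat=(hsv[...,0]>98)&(hsv[...,0]<115)&(hsv[...,1]>150)&(abs(Z-4)<4)&((u>300)&(u<410)&(v>200)&(v<300) if n=="top" else (u>230)&(u<355)&(v>255)&(v<360))
    rep("mat",mat)
    r=cv2.minAreaRect(C[mat][:,:2].astype(np.float32)); print(" rect",r)
    sc=(Z>20)&(Z<70)&((u>300)&(u<410)&(v>200)&(v<300) if n=="top" else (u>270)&(u<330)&(v>255)&(v<340))
    rep("scanner",sc)
    for lo,hi,nm in((45,55,"top46"),(36,44,"hand")):
        m=sc&(Z>lo)&(Z<hi); rep(nm,m)
        nl,lab,st,ce=cv2.connectedComponentsWithStats(m.astype(np.uint8))
        for i in range(1,nl):
            if st[i,4]>20: print("  ",st[i,4],cv2.minAreaRect(C[lab==i][:,:2].astype(np.float32)))
    rep("yellow",(hsv[...,0]>22)&(hsv[...,0]<33)&(hsv[...,1]>150)&sc)
for n,(x0,y0,x1,y1) in {"top":(140,110,300,260),"scene":(370,180,500,330)}.items():
    im=cv2.imread(f"pics/{n}0.png")[y0:y1,x0:x1]; cv2.imwrite(f"pics/{n}_car.png",cv2.resize(im,None,fx=4,fy=4,interpolation=2))
im=cv2.imread("pics/top0.png")[200:305,305:410]; cv2.imwrite("pics/top_sc.png",cv2.resize(im,None,fx=5,fy=5,interpolation=2))
E
```

```text
top comp [210. 133.] 80 [708.8 175.8 308.6] [ 44. 121. 235.]
top comp [244. 146.] 82 [679.2  92.8 308.5] [221. 217. 206.]
top comp [180. 155.] 83 [651.6 242.2 309.4] [210. 129.  69.]
top comp [214. 169.] 297 [620.2 159.  313.1] [198. 208. 210.]
top comp [249. 182.] 84 [592.4  77.7 309.3] [183.  97. 185.]
top comp [184. 191.] 84 [565.5 227.  309.1] [132. 220. 229.]
top comp [218. 205.] 84 [535.6 144.5 309.7] [177.  70.  47.]
top mat 4311 med [ 489.2 -215.     4.1] min [ 368. -309.    0.] max [603. -74.   8.]
 rect ((485.9618835449219, -190.6970672607422), (241.9559326171875, 242.18206787109375), 5.205327987670898)
top scanner 1389 med [ 458.7 -169.3   46.1] min [ 407. -204.   31.] max [ 572. -103.   56.]
top top46 736 med [ 444.8 -156.9   49. ] min [ 411. -204.   45.] max [ 574. -102.   54.]
   79 ((569.151611328125, -191.96975708007812), (43.46089553833008, 20.19759750366211), 74.02336120605469)
   599 ((440.5877685546875, -149.12020874023438), (98.45565032958984, 60.972984313964844), 81.06597137451172)
top hand 452 med [ 500.6 -177.6   40.5] min [ 407. -202.   36.] max [ 565. -105. 
[... 1051 characters left out ...]
top46 596 med [ 450.4 -158.8   48.8] min [ 417. -205.   45.] max [ 580. -103.   54.]
   478 ((446.7344970703125, -148.9689178466797), (98.05628967285156, 63.699954986572266), 82.7511215209961)
   87 ((570.4810791015625, -190.40216064453125), (44.134090423583984, 25.914087295532227), 79.59081268310547)
scene hand 468 med [ 504.7 -179.2   40.6] min [ 425. -208.   36.] max [ 582. -111.   44.]
   365 ((496.990966796875, -184.12832641601562), (66.68146514892578, 124.60480499267578), 71.34613037109375)
   36 ((579.6967163085938, -193.49281311035156), (44.44095230102539, 8.510053634643555), 72.86568450927734)
scene yellow 33 med [ 503.2 -155.3   35. ] min [ 483. -161.   23.] max [ 517. -150.   41.]
```

View pics/top_car.png

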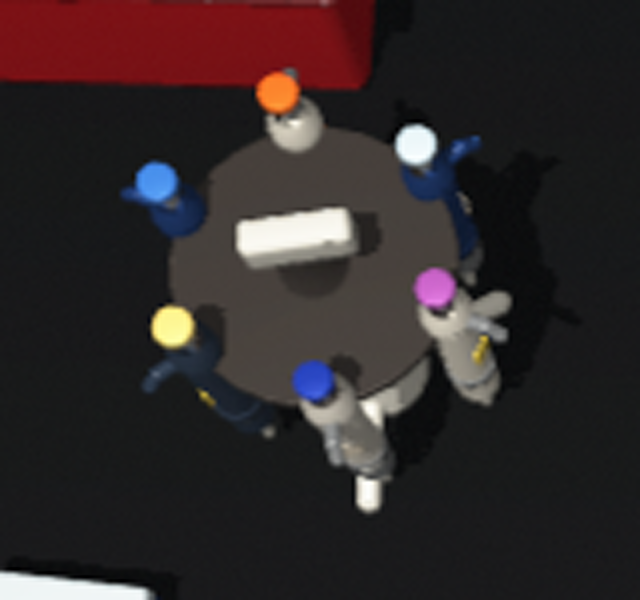

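View pics/top_sc.png

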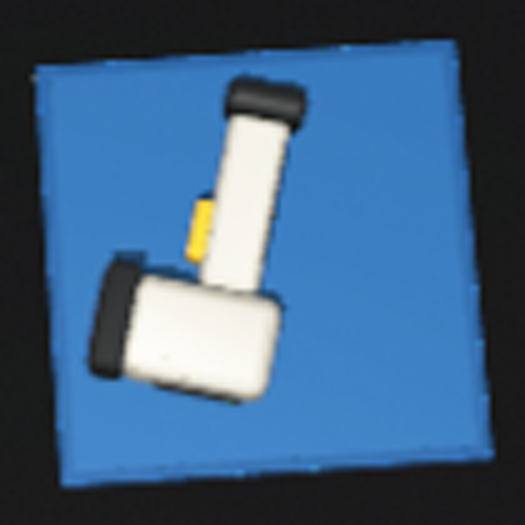

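View pics/scene_car.png

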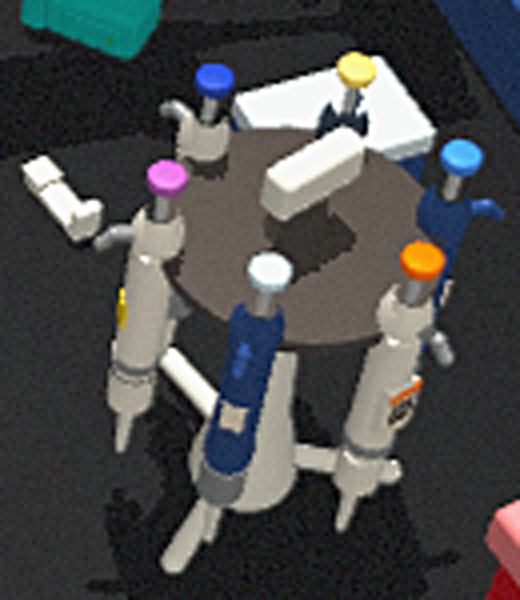

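```bash
cat >> h.py <<'E'
def cmd(bot,target,jawyaw):
    """total tool-frame delta to reach target with tool down, jaw(z) at jawyaw (mod pi)"""
    s=bot.sense(); T=R.from_rotvec(s["tcp_rot"]); M=T.as_matrix()
    best=None
    for k in (0,np.pi):
        z=np.array([np.cos(jawyaw+k),np.sin(jawyaw+k),0]); x=np.array([0,0,-1.]); G=np.stack([x,np.cross(z,x),z],1)
        rv=(T.inv()*R.from_matrix(G)).as_rotvec()
        o=(np.linalg.norm(rv),rv)
        if best is None or o[0]<best[0]: best=o
        print("  opt rv",rv.round(3))
    sh=T.inv().apply(np.array(target)-s["eef_pos"])
    print("t",round(s["time_s"],2),"pos",s["eef_pos"].round(1),"jawyaw",np.arctan2(M[1,2],M[0,2]).round(3),"x",M[:,0].round(3),"q",s["qpos"].round(3),"F",s["ft_force"].round(1),"w",round(s["width"],3))
    print("shift tool",sh.round(1),"rv",best[1].round(3), "world diff",(np.array(target)-s["eef_pos"]).round(1))
E
python3 - <<'E'
from station import bot
from h import *
cmd(bot,[624,160,380],0.18)
E
```

```text
opt rv [ 1.113e+00 -2.000e-03  1.000e-03]
  opt rv [-2.029e+00 -1.000e-03 -2.000e-03]
t 0.1 pos [157.5 552.5 222.8] jawyaw 1.293 x [-0.001 -0.002 -1.   ] q [ 1.172  0.277  1.506  0.     1.361 -0.121] F [-0.5 -0.6  0.5] w 1.002
shift tool [-156.9 -556.2 -249.7] rv [ 1.113e+00 -2.000e-03  1.000e-03] world diff [ 466.5 -392.5  157.2]
```

Call:
step_arm(deltas="-20 0 0 0.12 0 0;-20 0 0 0.12 0 0;-20 0 0 0.12 0 0;-20 0 0 0.12 0 0;-20 0 0 0.12 0 0;-20 0 0 0.12 0 0;-20 0 0 0.12 0 0;-20 0 0 0.12 0 0", jaw=85)

```text
time_s: 0.77
eef_pos: [155.9, 548.7, 378.8]
tcp_rot: [-0.249, 1.572, 0.215]
ft_force: [0.2, -0.3, -0.4]
width: 0.994
```

```bash
python3 - <<'E'
from station import bot
from h import *
cmd(bot,[624,160,380],0.18)
E
```

```text
opt rv [ 0.115 -0.015  0.021]
  opt rv [-3.026 -0.031 -0.023]
t 0.77 pos [155.9 548.7 378.8] jawyaw 0.295 x [-0.01  -0.024 -1.   ] q [ 1.172  0.241  1.181 -0.     1.745  0.877] F [ 0.2 -0.3 -0.4] w 0.994
shift tool [   3.3 -508.   334.9] rv [ 0.115 -0.015  0.021] world diff [ 468.1 -388.7    1.2]
```

Call:
step_arm(deltas="0 -31 20 0.1 -0.015 0.02;0 -31 20 0 0 0;0 -31 20 0 0 0;0 -31 20 0 0 0;0 -31 20 0 0 0;0 -31 20 0 0 0;0 -31 20 0 0 0;0 -31 20 0 0 0")

```text
time_s: 1.43
eef_pos: [365.0, 337.7, 379.1]
tcp_rot: [-0.151, 1.565, 0.165]
ft_force: [0.6, 0.9, -0.5]
width: 0.993
```

```bash
python3 - <<'E'
from station import bot
from h import *
cmd(bot,[624,160,380],0.18)
E
```

```text
opt rv [ 0.021  0.001 -0.009]
  opt rv [-3.12e+00  1.40e-02  1.00e-03]
t 1.43 pos [365.  337.7 379.1] jawyaw 0.201 x [-0.001  0.009 -1.   ] q [0.601 0.104 1.352 0.008 1.681 0.4  ] F [ 0.6  0.9 -0.5] w 0.993
shift tool [  -2.7 -225.9  218.2] rv [ 0.021  0.001 -0.009] world diff [ 259.  -177.7    0.9]
```

Call:
step_arm(deltas="0 -28 27 0 0 0;0 -28 27 0 0 0;0 -28 27 0 0 0;0 -28 27 0 0 0;0 -28 27 0 0 0;0 -28 27 0 0 0;0 -28 27 0 0 0;0 -28 27 0 0 0")

```text
time_s: 2.1
eef_pos: [628.5, 148.3, 374.6]
tcp_rot: [-0.15, 1.57, 0.165]
ft_force: [0.9, 0.3, -0.4]
width: 0.996
```

```bash
python3 - <<'E'
from station import bot
from h import *
import time
cm=bot.camera_model("wrist")
im,d=bot.get_image("wrist"); cv2.imwrite("pics/w1.png",im[:,:,::-1]);np.save("pics/w1_d.npy",d)
C=cloud(cm,d); u=C[...,2]
m=((u>311)&(u<322))|((u>303)&(u<316))
hsv=cv2.cvtColor(im[:,:,::-1].copy(),cv2.COLOR_BGR2HSV)
nl,lab,st,ce=cv2.connectedComponentsWithStats(m.astype(np.uint8))
for i in range(1,nl):
    if st[i,4]>60:
        P=C[lab==i]; print(ce[i].round(),st[i,4],P.mean(0).round(1),im[lab==i].mean(0).round(),[np.round(x,1) for x in cv2.minAreaRect(P[:,:2].astype(np.float32))])
cmd(bot,[624,160,380],0.18)
E
```

```text
[242.  96.] 1470 [568.8 230.2 309.1] [249. 247. 226.] [array([568.2, 230.4]), array([23.1, 23.4]), np.float64(22.9)]
[396.  99.] 1466 [653.9 245.6 309. ] [122. 201. 247.] [array([654.5, 245.7]), array([23.1, 22.9]), np.float64(55.6)]
[316. 227.] 3802 [624.3 165.7 315.9] [241. 239. 235.] [array([624.9, 163.8]), array([22. , 65.3]), np.float64(10.9)]
[175. 225.] 1190 [539.5 148.8 309.2] [ 71. 102. 220.] [array([538.7, 148.1]), array([22.7, 22.9]), np.float64(54.7)]
[457. 231.] 1186 [709.8 179.5 308.9] [251. 183.  98.] [array([710.8, 179. ]), array([23., 23.]), np.float64(27.6)]
[248. 337.] 973 [595.3  82.7 309.1] [218. 133. 221.] [array([595.5,  81.3]), array([22.6, 23.1]), np.float64(21.9)]
[378. 340.] 972 [680.6  98.  309. ] [193. 207. 208.] [array([681.3,  96.7]), array([22.8, 23.1]), np.float64(57.5)]
  opt rv [ 0.014 -0.002 -0.004]
  opt rv [-3.128e+00  6.000e-03 -3.000e-03]
t 2.15 pos [635.5 142.6 371.7] jawyaw 0.194 x [-0.003  0.003 -1.   ] q [ 0.112  0.362  1.023  0.004  1.758 -0.081] F [ 5.8 -3.  -0.5] w 0.997
shift tool [-8.3 19.4 -7.9] rv [ 0.014 -0.002 -0.004] world diff [-11.5  17.4   8.3]
```

View pics/w1.png

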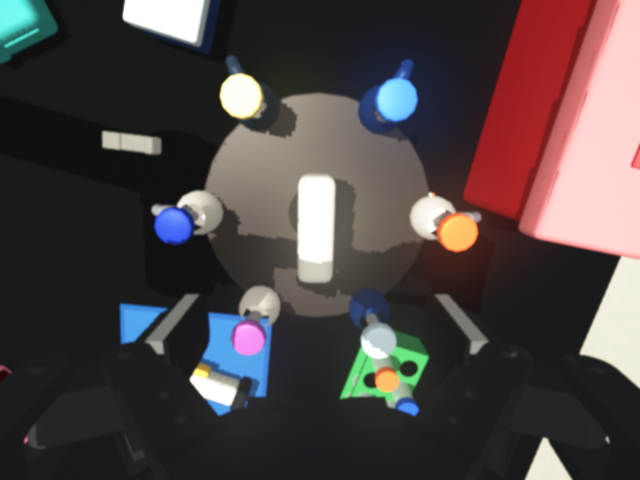

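Call:
step_arm(deltas="-4 19 -8 0.014 0 0;0 0 0 0 0 0;0 0 0 0 0 0")

```text
time_s: 2.4
eef_pos: [627.8, 155.2, 370.3]
tcp_rot: [-0.134, 1.576, 0.136]
ft_force: [-0.6, 0.4, -0.3]
width: 1.0
```

```bash
cat > carw.py <<'E'
from station import bot
from h import *
import sys
cm=bot.camera_model("wrist")
im,d=bot.get_image("wrist"); cv2.imwrite(f"pics/{sys.argv[1]}.png",im[:,:,::-1])
C=cloud(cm,d); u=C[...,2]
m=((u>303)&(u<322))
nl,lab,st,ce=cv2.connectedComponentsWithStats(m.astype(np.uint8))
for i in range(1,nl):
    if 800<st[i,4]<8000:
        P=C[lab==i]; print(ce[i].round(),st[i,4],im[lab==i].mean(0).round(),[np.round(x,1) for x in cv2.minAreaRect(P[:,:2].astype(np.float32))],P[:,2].mean().round(1))
E
python3 carw.py w2; python3 - <<'E'
from station import bot
from h import *
cmd(bot,[624.5,161,303],0.179)
E
```

```text
[392. 108.] 1503 [123. 202. 248.] [array([654.4, 246. ]), array([23.3, 22.8]), np.float64(54.2)] 309.1
[236. 109.] 1498 [250. 247. 226.] [array([568.1, 230.3]), array([23.1, 23.3]), np.float64(56.4)] 309.2
[315. 239.] 3868 [234. 233. 226.] [array([624.7, 164.1]), array([22. , 64.7]), np.float64(10.2)] 315.8
[172. 240.] 1212 [ 59.  85. 191.] [array([538.7, 148.2]), array([22.9, 23. ]), np.float64(83.4)] 309.1
[458. 239.] 1225 [250. 182.  99.] [array([710.6, 179.2]), array([23.2, 23.1]), np.float64(11.5)] 308.9
[250. 350.] 991 [216. 132. 220.] [array([595. ,  81.2]), array([23.2, 22.8]), np.float64(57.3)] 309.0
[381. 350.] 990 [219. 227. 227.] [array([681.3,  96.9]), array([23. , 23.3]), np.float64(67.2)] 309.0
  opt rv [-0.007 -0.009 -0.003]
  opt rv [ 3.135 -0.005  0.014]
t 2.45 pos [627.4 155.7 370.5] jawyaw 0.172 x [-0.01   0.002 -1.   ] q [ 0.134  0.358  1.032  0.003  1.761 -0.038] F [ 0.1  0.4 -0.4] w 0.999
shift tool [67.6  5.5 -1.3] rv [-0.007 -0.009 -0.003] world diff [ -2.9   5.3 -67.5]
```

Call:
step_arm(deltas="20 6 -2 0 -0.009 0;20 0 0 0 0 0;20 0 0 0 0 0;5 0 0 0 0 0;0 0 0 0 0 0")

```text
time_s: 2.87
eef_pos: [622.2, 162.9, 305.9]
tcp_rot: [-0.137, 1.562, 0.141]
ft_force: [0.2, 1.0, 0.4]
width: 0.998
```

```bash
python3 - <<'E'
from station import bot
from h import *
cmd(bot,[624.5,162,303],0.179)
E
```

```text
opt rv [-0.002  0.005 -0.002]
  opt rv [ 3.14  -0.004 -0.007]
t 2.87 pos [622.2 162.9 305.9] jawyaw 0.177 x [ 0.004  0.003 -1.   ] q [ 0.147  0.349  1.199  0.002  1.59  -0.031] F [0.2 1.  0.4] w 0.998
shift tool [ 2.9 -1.3  2.1] rv [-0.002  0.005 -0.002] world diff [ 2.3 -0.9 -2.9]
```

Call:
step_arm(deltas="2 0 2.3 0 0.005 0;0 0 0 0 0 0;0 0 0 0 0 0;0 0 0 0 0 0;0 0 0 0 0 0;0 0 0 0 0 0", jaw=15, grip_force=20)

```text
time_s: 3.37
eef_pos: [624.6, 163.9, 308.6]
tcp_rot: [-0.139, 1.563, 0.142]
ft_force: [-3.2, -0.5, -2.3]
width: 0.237
```

```bash
python3 - <<'E'
from station import bot
from h import *
cmd(bot,[624.5,162,303],0.179)
E
```

```text
opt rv [-0.     0.003 -0.002]
  opt rv [ 3.141e+00 -3.000e-03 -5.000e-03]
t 3.37 pos [624.6 163.9 308.6] jawyaw 0.179 x [ 0.003  0.002 -1.   ] q [ 0.148  0.353  1.185  0.002  1.6   -0.031] F [-3.2 -0.5 -2.3] w 0.237
shift tool [ 5.6 -1.9 -0.5] rv [-0.     0.003 -0.002] world diff [-0.1 -1.9 -5.6]
```

Call:
step_arm(deltas="0 0 0 0.06 0 0;0 0 0 0.1 0 0;0 0 0 0.12 0 0;0 0 0 0.12 0 0;0 0 0 0.12 0 0;0 0 0 0.12 0 0;0 0 0 0.12 0 0;0 0 0 0.12 0 0")

```text
time_s: 4.03
eef_pos: [625.3, 163.7, 308.6]
tcp_rot: [0.578, 1.49, -0.572]
ft_force: [-0.8, -0.8, -1.2]
width: 0.234
```

```bash
python3 - <<'E'
from station import bot
from h import *
cmd(bot,[624.5,163,306],-1.745)
E
```

```text
opt rv [ 1.009e+00 -1.000e-03 -5.000e-03]
  opt rv [-2.133e+00  5.000e-03 -1.000e-03]
t 4.03 pos [625.3 163.7 308.6] jawyaw -0.736 x [ 0.004  0.002 -1.   ] q [0.147 0.354 1.185 0.002 1.599 0.883] F [-0.8 -0.8 -1.2] w 0.234
shift tool [ 2.6 -1.  -0.1] rv [ 1.009e+00 -1.000e-03 -5.000e-03] world diff [-0.8 -0.7 -2.6]
```

Turning cleanly with tiny forces; carry on.

Call:
step_arm(deltas="0 0 0 0.12 0 0;0 0 0 0.12 0 0;0 0 0 0.12 0 0;0 0 0 0.12 0 0;0 0 0 0.12 0 0;0 0 0 0.12 0 0;0 0 0 0.12 0 0;0 0 0 0.12 0 0")

```text
time_s: 4.7
eef_pos: [625.6, 162.9, 308.6]
tcp_rot: [1.333, 1.125, -1.326]
ft_force: [-1.1, 0.4, -0.9]
width: 0.234
```

```bash
python3 - <<'E'
from station import bot
from h import *
cmd(bot,[624.5,163,306],-1.745)
E
```

```text
opt rv [ 0.009 -0.002 -0.003]
  opt rv [-3.133e+00  5.000e-03 -3.000e-03]
t 4.7 pos [625.6 162.9 308.6] jawyaw -1.736 x [ 0.004  0.001 -1.   ] q [1.470e-01 3.540e-01 1.184e+00 1.000e-03 1.600e+00 1.883e+00] F [-1.1  0.4 -0.9] w 0.234
shift tool [ 2.6 -1.1  0.1] rv [ 0.009 -0.002 -0.003] world diff [-1.1  0.1 -2.6]
```

Call:
step_arm(deltas="0 0 0 0 0 0;0 0 0 0 0 0;0 0 0 0 0 0;0 0 0 0 0 0;0 0 0 0 0 0;-15 0 0 0 0 0;-25 0 0 0 0 0;-30 0 0 0 0 0", jaw=80)

```text
time_s: 5.37
eef_pos: [623.6, 162.3, 374.2]
tcp_rot: [1.319, 1.136, -1.329]
ft_force: [0.5, 0.4, 0.3]
width: 0.939
```

```bash
python3 carw.py w3; python3 - <<'E'
from station import bot
from h import *
cmd(bot,[498,-172.5,120],1.396)
E
```

```text
[247. 116.] 1431 [252. 251. 231.] [array([708.9, 188.7]), array([23., 23.]), np.float64(61.5)] 309.1
[400. 127.] 1401 [ 90. 154. 216.] [array([689.5, 103. ]), array([23. , 23.5]), np.float64(1.0)] 309.2
[315. 248.] 3683 [237. 236. 228.] [array([625.7, 162.7]), array([22. , 64.9]), np.float64(77.2)] 315.7
[175. 239.] 1172 [ 82. 116. 230.] [array([644.7, 248.1]), array([23. , 22.7]), np.float64(3.2)] 308.8
[453. 257.] 1133 [248. 199. 115.] [array([605.9,  77.5]), array([23.2, 23. ]), np.float64(30.5)] 309.1
[243. 351.] 936 [233. 178. 232.] [array([561.2, 222.1]), array([22.8, 23.1]), np.float64(87.6)] 308.7
[371. 358.] 926 [190. 206. 209.] [array([541.9, 136.8]), array([23.3, 22.4]), np.float64(36.2)] 308.9
  opt rv [-3.123  0.008 -0.004]
  opt rv [ 0.019 -0.003 -0.005]
t 5.42 pos [626.  162.6 381.7] jawyaw -1.727 x [ 0.005  0.002 -1.   ] q [1.460e-01 3.510e-01 1.017e+00 1.000e-03 1.768e+00 1.873e+00] F [1.8 0.9 4.2] w 0.941
shift tool [260.4 -75.7 351.6] rv [ 0.019 -0.003 -0.005] world diff [-128.  -335.1 -261.7]
```

View pics/w3.png

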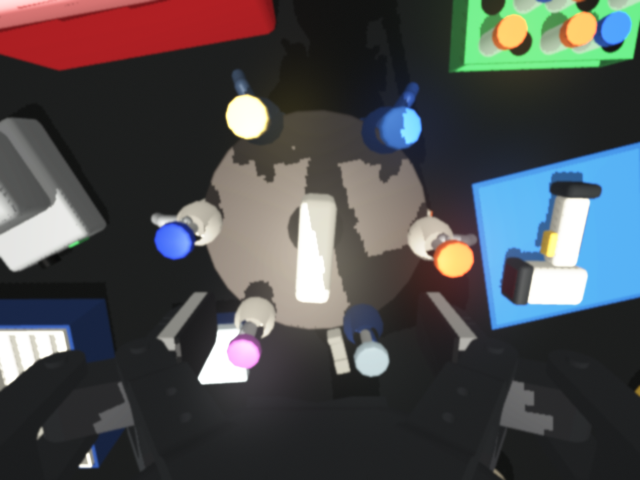

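Call:
step_arm(deltas="0 -7 32 0.015 0 0;0 -8 39 0 0 0;0 -8 39 0 0 0;0 -8 39 0 0 0;0 -8 39 0 0 0;0 -8 39 0 0 0;0 -8 39 0 0 0;10 -8 36 0 0 0")

```text
time_s: 6.08
eef_pos: [518.0, -128.0, 374.0]
tcp_rot: [1.333, 1.12, -1.295]
ft_force: [1.2, -0.2, 0.4]
width: 0.938
```

```bash
python3 - <<'E'
from station import bot
from h import *
cmd(bot,[498,-172.5,150],1.396)
E
```

```text
opt rv [-3.114  0.039 -0.012]
  opt rv [ 0.027 -0.007 -0.025]
t 6.08 pos [ 518. -128.  374.] jawyaw -1.718 x [ 0.026  0.003 -1.   ] q [-0.382  0.151  1.309  0.013  1.659  1.338] F [ 1.2 -0.2  0.4] w 0.938
shift tool [223.3 -18.9  48.5] rv [ 0.027 -0.007 -0.025] world diff [ -20.   -44.5 -224. ]
```

Call:
step_arm(deltas="20 -14 30 0.025 0 -0.02;30 0 8 0 0 0;35 0 0 0 0 0;35 0 0 0 0 0;35 0 0 0 0 0;30 0 0 0 0 0;0 0 0 0 0 0;0 0 0 0 0 0")

```text
time_s: 6.75
eef_pos: [496.7, -176.5, 185.3]
tcp_rot: [1.347, 1.103, -1.33]
ft_force: [0.3, 0.2, 1.0]
width: 0.931
```

```bash
cat > scw.py <<'E'
from station import bot
from h import *
import sys
cm=bot.camera_model("wrist"); im,d=bot.get_image("wrist"); cv2.imwrite(f"pics/{sys.argv[1]}.png",im[:,:,::-1])
C=cloud(cm,d);Z=C[...,2]
hsv=cv2.cvtColor(im[:,:,::-1].copy(),cv2.COLOR_BGR2HSV)
reg=(abs(C[...,0]-490)<110)&(abs(C[...,1]+170)<90)
for lo,hi in((46,56),(36,46)):
    m=reg&(Z>lo)&(Z<hi)
    nl,lab,st,ce=cv2.connectedComponentsWithStats(m.astype(np.uint8))
    for i in range(1,nl):
        if st[i,4]>300: print((lo,hi),ce[i].round(),st[i,4],[np.round(x,1) for x in cv2.minAreaRect(C[lab==i][:,:2].astype(np.float32))],C[lab==i][:,2].mean().round(1))
m=reg&(hsv[...,0]>20)&(hsv[...,0]<33)&(hsv[...,1]>140)&(Z>15)
P=C[m]; print("yellow",len(P),np.median(P,0).round(1),[np.round(x,1) for x in cv2.minAreaRect(P[:,:2].astype(np.float32))])
E
python3 scw.py w4; python3 - <<'E'
from station import bot
from h import *
cmd(bot,[498,-172.5,150],1.396)
for n in ("top","scene"):
    cm=bot.camera_model(n);im,d=bot.get_image(n); C=cloud(cm,d);u=C[...,2]
    cv2.imwrite(f"pics/{n}1.png",im[:,:,::-1])
    m=(u>300)&(u<320)&(np.hypot(C[...,0]-624,C[...,1]-161)<110)
    nl,lab,st,ce=cv2.connectedComponentsWithStats(m.astype(np.uint8))
    for i in range(1,nl):
        if st[i,4]>30: print(n,ce[i].round(),im[lab==i].mean(0).round(),C[lab==i].mean(0).round(1))
E
```

```text
(46, 56) [315. 133.] 1224 [array([ 571.7, -189.6]), array([43.2, 17.8]), np.float64(79.7)] 48.6
(46, 56) [292. 296.] 6256 [array([ 442.8, -146.9]), array([96.5, 60.1]), np.float64(80.0)] 49.0
(36, 46) [312. 211.] 5851 [array([ 505.2, -185.7]), array([108.8, 147.5]), np.float64(57.8)] 41.0
yellow 18 [ 477.9 -216.9  264.2] [array([ 516.3, -202.3]), array([89.8,  3.3]), np.float64(21.8)]
  opt rv [ 3.135e+00 -2.500e-02 -2.000e-03]
  opt rv [-0.007  0.002 -0.016]
t 6.8 pos [ 496.5 -176.4  185.4] jawyaw -1.752 x [ 0.016 -0.004 -1.   ] q [-0.476  0.22   1.681  0.003  1.224  1.275] F [-0.2  0.8 -0.9] w 0.939
shift tool [35.4  0.2 -4.1] rv [-0.007  0.002 -0.016] world diff [  1.5   3.9 -35.4]
top [205. 134.] [230. 219. 129.] [706.2 185.8 308.7]
top [241. 143.] [ 69. 131. 212.] [686.5 100.  309.1]
top [178. 159.] [ 42.  65. 170.] [641.7 245.6 308.6]
top [214. 168.] [208. 206. 196.] [620.8 159.2 314.3]
top [250. 177.] [237. 127.  49.] [602.4  74.6 309.2]
top [186. 194.] [187.  97. 185.] [558.2 220.1 308.6]
top [223. 204.] [213. 224. 227.] [538.4 134.3 309.8]
scene [454. 196.] [201. 103. 199.] [561.7 219.7 307.6]
scene [420. 202.] [215. 222. 223.] [542.4 133.5 307.8]
scene [448. 221.] [212. 211. 204.] [629.1 157.9 312.6]
scene [483. 216.] [ 46.  78. 194.] [645.7 245.6 307.5]
scene [412. 227.] [235. 135.   9.] [606.7  74.5 308.2]
scene [478. 243.] [233. 224. 122.] [709.8 186.  307.8]
scene [442. 249.] [ 75. 161. 229.] [690.6 100.6 308. ]
```

View pics/w4.png

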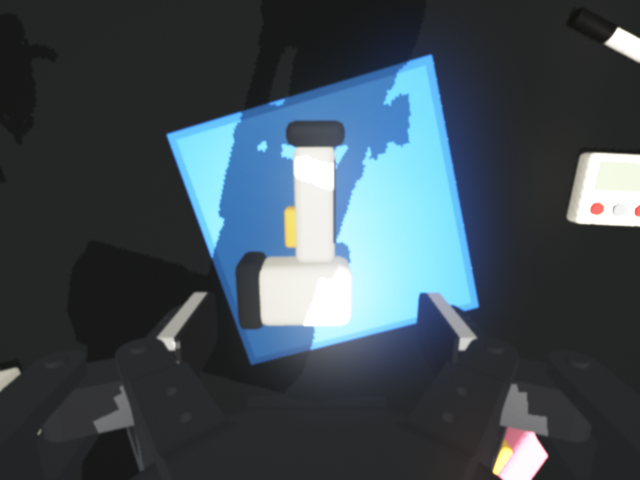

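View pics/scene1.png

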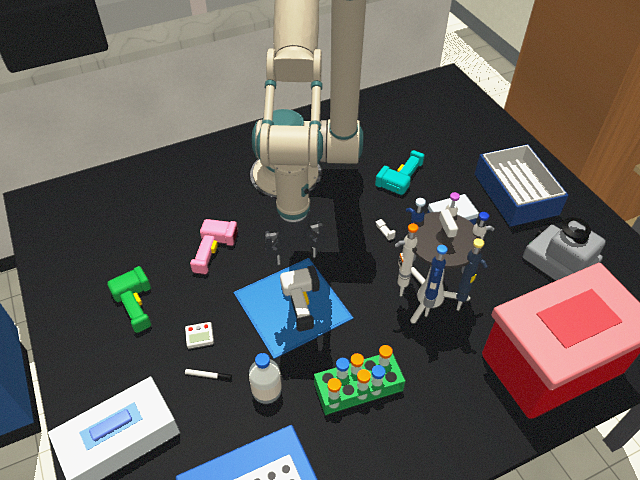

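Call:
step_arm(deltas="30 0 -4 0 0 -0.016;35 0 0 0 0 0;25 0 0 0 0 0;15 0 0 0 0 0;0 0 0 0 0 0;0 0 0 0 0 0")

```text
time_s: 7.4
eef_pos: [514.1, -179.3, 94.7]
tcp_rot: [1.344, 1.08, -1.319]
ft_force: [0.1, -0.9, 0.2]
width: 0.94
```

```bash
python3 - <<'E'
from station import bot
from h import *
cmd(bot,[497.4,-171,28],1.393)
E
```

```text
opt rv [ 3.14  -0.059 -0.02 ]
  opt rv [-0.001  0.013 -0.038]
t 7.4 pos [ 514.1 -179.3   94.7] jawyaw -1.75 x [ 0.035 -0.019 -0.999] q [-0.462  0.316  1.797 -0.002  0.99   1.288] F [ 0.1 -0.9  0.2] w 0.94
shift tool [ 65.9 -20.4  -6. ] rv [-0.001  0.013 -0.038] world diff [-16.7   8.3 -66.7]
```

Call:
step_arm(deltas="0 -20 -6 0 0.013 -0.038;0 0 0 0 0 0;0 0 0 0 0 0")

```text
time_s: 7.65
eef_pos: [500.3, -172.0, 100.1]
tcp_rot: [1.341, 1.109, -1.332]
ft_force: [1.4, -0.3, 0.4]
width: 0.933
```

```bash
python3 - <<'E'
from station import bot
from h import *
cmd(bot,[497.4,-171,28],1.393)
E
```

```text
opt rv [ 3.141 -0.018 -0.004]
  opt rv [-0.     0.003 -0.011]
t 7.65 pos [ 500.3 -172.   100.1] jawyaw -1.749 x [ 0.011 -0.005 -1.   ] q [-4.630e-01  3.030e-01  1.800e+00  1.000e-03  1.027e+00  1.286e+00] F [ 1.4 -0.3  0.4] w 0.933
shift tool [72.  -3.8 -0.7] rv [-0.     0.003 -0.011] world diff [ -2.9   1.  -72.1]
```

Call:
step_arm(deltas="10 -4 -0.7 0 0.003 -0.011;10 0 0 0 0 0;10 0 0 0 0 0;10 0 0 0 0 0;0 0 0 0 0 0")

```text
time_s: 8.07
eef_pos: [503.3, -174.1, 63.7]
tcp_rot: [1.342, 1.103, -1.329]
ft_force: [0.1, 0.3, -0.7]
width: 0.939
```

```bash
python3 - <<'E'
from station import bot
from h import *
cmd(bot,[497.4,-171,28],1.393)
E
```

```text
opt rv [-3.141  0.027  0.008]
  opt rv [ 0.     0.005 -0.017]
t 8.07 pos [ 503.3 -174.1   63.7] jawyaw -1.749 x [ 0.016 -0.008 -1.   ] q [-0.464  0.346  1.844  0.     0.935  1.285] F [ 0.1  0.3 -0.7] w 0.939
shift tool [35.6 -6.9 -2.1] rv [ 0.     0.005 -0.017] world diff [ -5.9   3.1 -35.7]
```

Call:
step_arm(deltas="9 -7 -2 0 0.006 -0.018;9 -2 0 0 0.001 -0.005;9 -2 0 0 0.001 -0.005;5 -1 0 0 0 -0.003;0 0 0 0 0 0")

```text
time_s: 8.48
eef_pos: [492.4, -170.5, 29.6]
tcp_rot: [1.336, 1.133, -1.347]
ft_force: [-0.3, 0.7, 0.5]
width: 0.934
```

```bash
python3 - <<'E'
from station import bot
from h import *
cmd(bot,[497.4,-171,28],1.393)
E
```

```text
opt rv [-3.141 -0.022 -0.004]
  opt rv [ 0.    -0.003  0.014]
t 8.48 pos [ 492.4 -170.5   29.6] jawyaw -1.749 x [-0.013  0.005 -1.   ] q [-0.466  0.389  1.882 -0.002  0.884  1.284] F [-0.3  0.7  0.5] w 0.934
shift tool [ 1.5  5.  -0.4] rv [ 0.    -0.003  0.014] world diff [ 5.  -0.5 -1.6]
```

Call:
step_arm(deltas="1 5 0 0 -0.003 0.014;0 0 0 0 0 0;0 0 0 0 0 0", jaw=60, grip_force=8)

```text
time_s: 8.73
eef_pos: [497.9, -171.6, 28.0]
tcp_rot: [1.339, 1.119, -1.338]
ft_force: [-0.0, -0.3, -0.2]
width: 0.705
```

```bash
python3 scw.py w5; python3 - <<'E'
from station import bot
from h import *
cmd(bot,[497.4,-171,28],1.393)
E
```

```text
(46, 56) [329. 112.] 6212 [array([ 571.8, -189.3]), array([43.2, 17.7]), np.float64(79.9)] 48.7
(46, 56) [230. 308.] 610 [array([ 505.8, -141. ]), array([22.7, 13.9]), np.float64(27.2)] 51.2
(46, 56) [398. 309.] 502 [array([ 492.5, -204. ]), array([ 6.9, 22.7]), np.float64(78.5)] 51.3
(46, 56) [311. 394.] 1535 [array([ 460.9, -163.8]), array([68.9,  9. ]), np.float64(78.6)] 47.3
(36, 46) [322. 266.] 23460 [array([ 519.3, -183.2]), array([ 75.3, 127.8]), np.float64(71.5)] 41.0
yellow 1519 [ 502.9 -155.    36.4] [array([ 524.5, -162.7]), array([12.8, 83.9]), np.float64(70.8)]
  opt rv [ 3.142e+00 -2.000e-03 -1.000e-03]
  opt rv [-0.     0.    -0.001]
t 8.78 pos [ 498.  -171.6   28.1] jawyaw -1.749 x [ 0.001 -0.001 -1.   ] q [-0.464  0.391  1.884 -0.     0.865  1.285] F [ 0.5 -0.4  1. ] w 0.704
shift tool [ 0.1 -0.7 -0.5] rv [-0.     0.    -0.001] world diff [-0.6  0.6 -0.1]
```

View pics/w5.png

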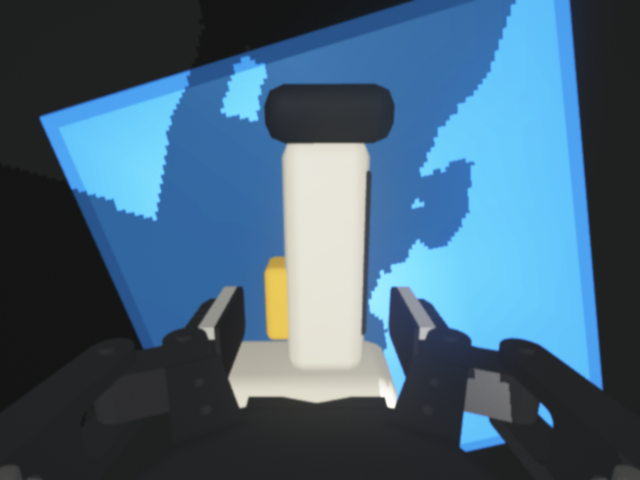

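Call:
step_arm(deltas="0 1 0 0 0 0;0 0 0 0 0 0;0 0 0 0 0 0;0 0 0 0 0 0;0 0 0 0 0 0;0 0 0 0 0 0", jaw=36, grip_force=8)

```text
time_s: 9.28
eef_pos: [500.2, -172.5, 29.6]
tcp_rot: [1.339, 1.115, -1.336]
ft_force: [-0.4, -0.7, 0.0]
width: 0.424
```

```bash
python3 scw.py w6; python3 - <<'E'
from station import bot
from h import *
cmd(bot,[497.4,-171,28],1.393)
E
```

```text
(46, 56) [319. 119.] 5966 [array([ 572.2, -186.1]), array([43.2, 18. ]), np.float64(81.2)] 48.7
(46, 56) [259. 303.] 504 [array([ 505.6, -153.6]), array([22.9, 13.7]), np.float64(26.3)] 51.2
(46, 56) [374. 303.] 492 [array([ 498.8, -192. ]), array([13.5, 22.6]), np.float64(42.6)] 51.3
(46, 56) [319. 394.] 836 [array([ 462.2, -165.6]), array([50.3,  6. ]), np.float64(81.0)] 47.1
(46, 56) [182. 429.] 411 [array([ 457.8, -106.6]), array([ 6.4, 25.2]), np.float64(44.2)] 49.3
(36, 46) [318. 265.] 21525 [array([ 522.5, -176.2]), array([ 52.5, 122.2]), np.float64(80.2)] 41.1
yellow 720 [ 508.8 -154.7   36.3] [array([ 526. , -161.8]), array([13.7, 85.9]), np.float64(69.6)]
  opt rv [-3.141e+00  7.000e-03  3.000e-03]
  opt rv [ 0.     0.002 -0.005]
t 9.33 pos [ 500.1 -172.6   29.5] jawyaw -1.748 x [ 0.004 -0.003 -1.   ] q [-4.630e-01  3.900e-01  1.881e+00 -1.000e-03  8.660e-01  1.285e+00] F [ 0.4 -0.1 -0. ] w 0.422
shift tool [ 1.5 -3.  -1. ] rv [ 0.     0.002 -0.005] world diff [-2.7  1.6 -1.5]
```

View pics/w6.png

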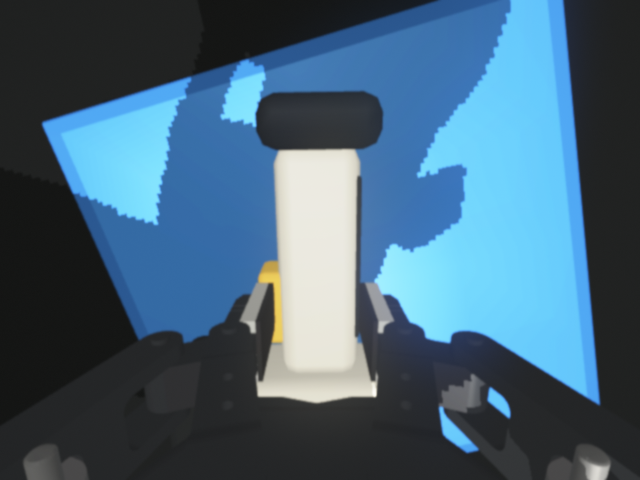

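```bash
python3 - <<'E'
import cv2,numpy as np
a=cv2.imread("pics/w5.png")[230:390,190:420];b=cv2.imread("pics/w6.png")[230:390,190:420]
c=np.hstack([a,b]);cv2.imwrite("pics/cmp.png",cv2.resize(c,(780,271*1),interpolation=2) if 0 else cv2.resize(np.vstack([a,b]),None,fx=1.8*1.0,fy=1.8,interpolation=2))
E
```

```text
(no output)
```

View pics/cmp.png

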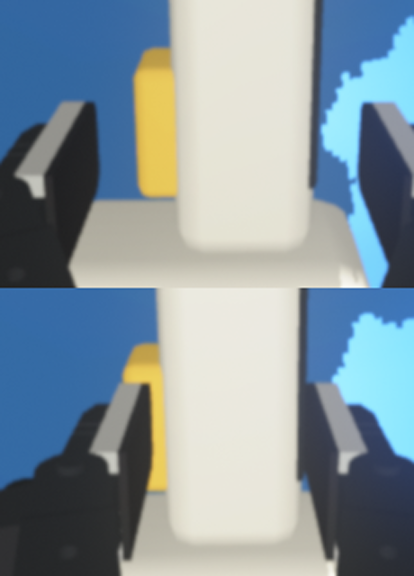

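```bash
python3 - <<'E'
from station import bot
from h import *
cm=bot.camera_model("wrist");im,d=bot.get_image("wrist");C=cloud(cm,d)
print(cm["xyz"])
for u,v in [(266,286),(258,300),(250,320),(246,335),(240,345),(268,295),(270,320),(265,350),(262,380),(277,300),(277,330),(265,270),(300,300),(300,360),(370,286),(385,320),(362,300),(362,330)]:
    print((u,v),C[v,u].round(1),im[v,u])
E
```

```text
[ 563.86360621 -183.2318031   179.78088483]
(266, 286) [ 515.2 -155.1   47.8] [138 138 133]
(258, 300) [ 514.6 -153.5   59.1] [154 154 148]
(250, 320) [ 514.5 -153.2   74.4] [163 163 157]
(246, 335) [ 515.4 -154.3   85.7] [44 46 47]
(240, 345) [ 516.2 -154.    92.3] [43 45 46]
(268, 295) [ 514.2 -156.6   54.9] [50 50 50]
(270, 320) [ 502.4 -154.4   51.4] [51 50 49]
(265, 350) [ 499.7 -154.1   68.5] [47 46 45]
(262, 380) [ 492.8 -152.6   75.2] [117 115 107]
(277, 300) [ 504.1 -156.1   37. ] [237 209  94]
(277, 330) [ 490.1 -153.1   36.7] [236 206  91]
(265, 270) [ 517.3 -153.2   33.9] [197 163  74]
(300, 300) [ 504.5 -166.3   41.9] [234 232 221]
(300, 360) [ 477.  -161.1   42. ] [231 230 217]
(370, 286) [ 507.6 -195.2   46.9] [157 159 163]
(385, 320) [ 507.1 -195.8   74.9] [163 165 169]
(362, 300) [ 503.1 -191.1   48.7] [60 64 77]
(362, 330) [ 491.2 -189.2   50.4] [58 60 67]
```

```bash
python3 - <<'E'
from station import bot
from h import *
im,d=bot.get_image("scene");cm=bot.camera_model("scene")
cv2.imwrite("pics/s3.png",cv2.resize(im[200:350,230:380,::-1],None,fx=4,fy=4,interpolation=2))
print(proj(cm,bot.sense()["eef_pos"]),bot.sense()["time_s"],bot.sense()["width"])
E
```

```text
[[299.58332787 299.44540319]] 9.4333 0.42433865185553504
```

View pics/s3.png

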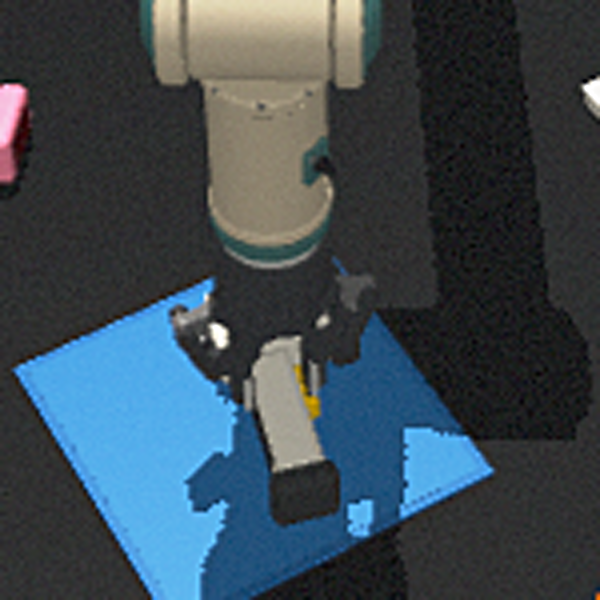

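```bash
python3 - <<'E'
from station import bot
from h import *
im,d=bot.get_image("scene");cm=bot.camera_model("scene");C=cloud(cm,d)
for z in (10,28,47,70):
    print(z,(proj(cm,[[510,-193,z],[510,-154,z],[508,-193,z]])-[230,200])*4)
for u,v in [(246,380),(248,395),(248,405),(248,412),(315,365),(316,380),(315,390),(314,400),(312,408),(265,370)]:
    uu,vv=int(230+u/4),int(200+v/4); print((u,v),C[vv,uu].round(1),im[vv,uu])
E
```

```text
10 [[257.13767107 436.24805465]
 [310.21358999 415.64452409]
 [255.93685287 433.99241789]]
28 [[256.25837088 421.00076685]
 [309.79475922 400.32157884]
 [255.0478464  418.73680853]]
47 [[255.31361778 404.61850892]
 [309.34480451 383.85996257]
 [254.09267685 402.34582153]]
70 [[254.14648582 384.38014531]
 [308.78901357 363.52632224]
 [252.91269425 382.09697726]]
(246, 380) [ 506.3 -198.4   73.4] [137 138 131]
(248, 395) [ 507.5 -196.6   60.3] [140 139 133]
(248, 405) [ 508.2 -197.4   48.1] [149 147 136]
(248, 412) [ 485.1 -189.1    3.3] [ 38  72 107]
(315, 365) [ 509.7 -151.6   67.6] [148 147 142]
(316, 380) [ 510.8 -149.5   49.7] [104  99  99]
(315, 390) [ 515.1 -154.4   49. ] [140 138 135]
(314, 400) [ 516.8 -155.3   38. ] [212 164   0]
(312, 408) [ 519.1 -156.5   32.5] [179 139   0]
(265, 370) [ 484.5 -175.6   45.6] [159 157 146]
```

```bash
python3 - <<'E'
from station import bot
from h import *
d=np.load("pics/scene0_d.npy");cm=bot.camera_model("scene");C=cloud(cm,d)
m=(np.hypot(C[...,0]-157,C[...,1]-552)<90)&(C[...,2]>100)&(C[...,2]<330)
P=C[m]; print(len(P),np.percentile(P[:,2],[0,1,5,20,50]).round(1))
d=np.load("pics/w1_d.npy")  # depth of pad in camera coordinates then
def camp(u,v,d):
    K=bot.camera_model("wrist")["intrinsics"]; return np.array([(u-K[0,2])/K[0,0]*d,-(v-K[1,2])/K[1,1]*d,-d])
print("w1 pads",[(camp(u,v,d[v,u]).round(1)) for u,v in((198,298),(185,315),(170,335),(440,298),(455,315))])
im,dn=bot.get_image("wrist"); print("now",[(camp(u,v,dn[v,u]).round(1)) for u,v in((266,287),(258,300),(250,320),(370,287))])
cw=bot.camera_model("wrist"); s=bot.sense()
print("TCP in cam",R.from_rotvec(cw["rotation"]).inv().apply(s["eef_pos"]-cw["xyz"]).round(1), "toolx in cam",R.from_rotvec(cw["rotation"]).inv().apply(R.from_rotvec(s["tcp_rot"]).as_matrix()[:,0]).round(3))
E
```

```text
616 [238.7 246.  254.2 278.8 303.5]
w1 pads [array([ -43. ,  -20.7, -131. ]), array([ -43.1,  -24.3, -118.3]), array([ -43. ,  -27.6, -105.9]), array([  44.9,  -20.7, -131.1]), array([  45.5,  -24.3, -118.5])]
now [array([ -19.8,  -18.1, -141.9]), array([ -21.2,  -21.4, -130.8]), array([ -21.3,  -25.3, -115.6]), array([  21. ,  -18. , -141.3])]
TCP in cam [ 1.000e-01 -2.430e+01 -1.617e+02] toolx in cam [-0.002  0.258 -0.966]
```

Call:
step_arm(deltas="0 0 0 0 0 0;0 0 0 0 0 0;0 0 0 0 0 0;6 -4 0 0 0.002 -0.006;6 -1 0 0 0 -0.002;5 -1 0 0 0 -0.002;0 0 0 0 0 0", jaw=62)

```text
time_s: 10.12
eef_pos: [493.3, -171.1, 10.7]
tcp_rot: [1.337, 1.126, -1.343]
ft_force: [-0.3, 0.5, 0.1]
width: 0.73
```

```bash
cat > fz.py <<'E'
from station import bot
from h import *
import sys
for n in ("wrist","scene"):
    cm=bot.camera_model(n);im,d=bot.get_image(n);C=cloud(cm,d); cv2.imwrite(f"pics/{sys.argv[1]}_{n}.png",im[:,:,::-1] if n=="wrist" else cv2.resize(im[200:350,230:380,::-1],None,fx=4,fy=4,interpolation=2))
    hs=cv2.cvtColor(im[:,:,::-1].copy(),cv2.COLOR_BGR2HSV)
    s=bot.sense(); T=R.from_rotvec(s["tcp_rot"]); L=T.inv().apply((C-s["eef_pos"]).reshape(-1,3)).reshape(C.shape)
    w=s["width"]*85.4/2
    for sg in(-1,1):
        m=(abs(L[...,1])<14)&(sg*L[...,2]>w-3)&(sg*L[...,2]<w+9)&(hs[...,1]<60)&(C[...,2]>6)&(C[...,2]<120)
        P=C[m]
        if len(P): print(n,sg,len(P),"tip z pct",np.percentile(P[:,2],[0,3,10,30]).round(1),"L med",np.median(L[m],0).round(1))
E
python3 fz.py f1; python3 scw.py w7;python3 - <<'E'
from station import bot
from h import *
cmd(bot,[500,-171,10],1.393)
E
```

```text
wrist -1 3903 tip z pct [25.8 30.1 35.9 48.7] L med [-47.9  10.7 -32. ]
wrist 1 954 tip z pct [27.7 31.4 36.1 47. ] L med [-44.7  10.9  33.8]
scene -1 65 tip z pct [28.2 31.  39.7 51.5] L med [-55.2   9.  -33.2]
scene 1 76 tip z pct [31.5 33.9 40.7 65. ] L med [-70.6   8.6  35.9]
(46, 56) [319.  94.] 8505 [array([ 572.4, -186.2]), array([43.4, 17.8]), np.float64(80.2)] 48.7
(46, 56) [217. 329.] 864 [array([ 501.3, -134.4]), array([14.1, 23.4]), np.float64(80.2)] 51.1
(46, 56) [417. 329.] 875 [array([ 490.7, -203.7]), array([14.1, 22.9]), np.float64(42.9)] 51.0
(46, 56) [158. 435.] 914 [array([ 463.6, -104.8]), array([10.6, 25.1]), np.float64(81.2)] 49.2
(36, 46) [319.  62.] 361 [array([ 581.4, -187.9]), array([39.3,  2.4]), np.float64(80.3)] 44.2
(36, 46) [316. 262.] 27631 [array([ 519.5, -179.4]), array([ 67.7, 120.8]), np.float64(75.7)] 40.8
(36, 46) [223. 316.] 725 [array([ 502.2, -139.8]), array([22.8, 13.8]), np.float64(27.1)] 41.2
(36, 46) [411. 315.] 732 [array([ 490.6, -203.7]), array([14.1, 22.8]), np.float64(42.8)] 41.2
yellow 1909 [ 503.5 -152.7   36.4] [array([ 523.4, -161.1]), array([14.3, 82.3]), np.float64(68.7)]
  opt rv [-3.141 -0.007 -0.   ]
  opt rv [ 0.    -0.     0.005]
t 10.27 pos [ 494.4 -171.6   11.8] jawyaw -1.748 x [-0.005  0.001 -1.   ] q [-0.466  0.412  1.904 -0.002  0.83   1.283] F [-0.3  0.9 -0.2] w 0.721
shift tool [ 1.7  5.4 -1.6] rv [ 0.    -0.     0.005] world diff [ 5.6  0.6 -1.8]
```

View pics/f1_wrist.png

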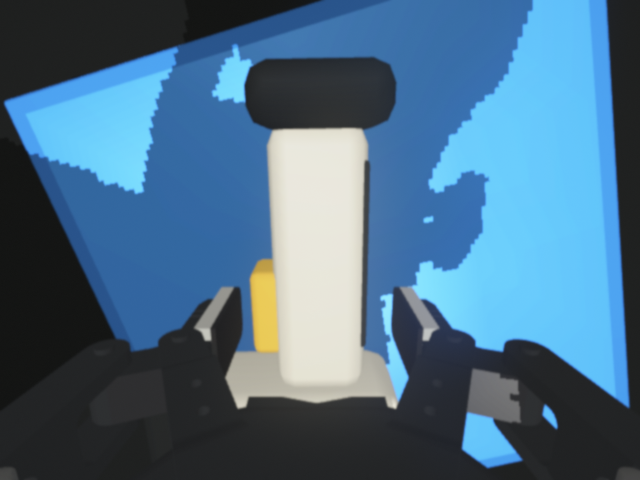

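Call:
step_arm(deltas="6 1 -3 0 0 0.004;6 0 0 0 0 -0.001;4 0 0 0 0 0;0 0 0 0 0 0;0 0 0 0 0 0")

```text
time_s: 10.68
eef_pos: [496.8, -168.7, -5.6]
tcp_rot: [1.338, 1.12, -1.339]
ft_force: [-0.3, 0.5, 0.4]
width: 0.726
```

```bash
python3 fz.py f2; python3 - <<'E'
from station import bot
from h import *
cmd(bot,[497,-169,-5],1.405)
E
```

```text
wrist -1 3856 tip z pct [ 9.6 13.9 19.5 32.5] L med [-48.5  11.1 -32. ]
wrist 1 2333 tip z pct [ 8.7 12.3 16.1 25.1] L med [-38.1   8.2  31.1]
scene -1 77 tip z pct [10.7 15.8 26.  42.8] L med [-66.1   8.9 -34.2]
scene 1 89 tip z pct [ 9.3 14.5 22.9 56.3] L med [-76.3   8.5  35.8]
  opt rv [ 3.13 -0.   -0.  ]
  opt rv [-0.012  0.    -0.   ]
t 10.78 pos [ 496.8 -168.7   -5.4] jawyaw -1.748 x [ 0. -0. -1.] q [-0.46   0.435  1.923 -0.     0.783  1.289] F [-0.1  0.2 -0.2] w 0.727
shift tool [-0.4  0.3  0.3] rv [-0.012  0.    -0.   ] world diff [ 0.2 -0.3  0.4]
```

View pics/f2_wrist.png

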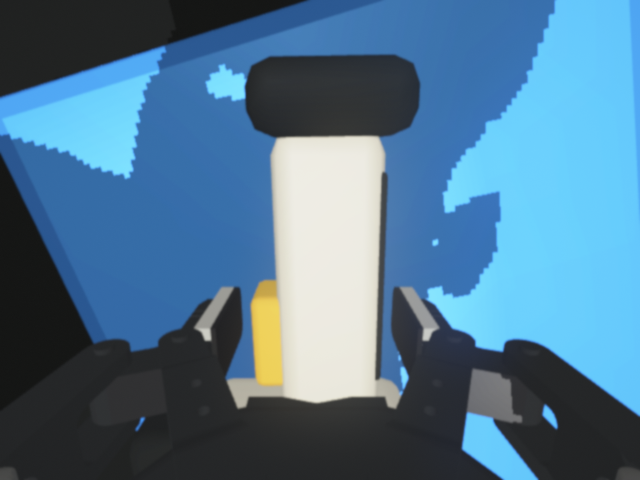

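Call:
step_arm(deltas="-1 0 0 0 0 0;0 0 0 0 0 0;0 0 0 0 0 0;0 0 0 0 0 0;0 0 0 0 0 0;0 0 0 0 0 0", jaw=39, grip_force=8)

```text
time_s: 11.28
eef_pos: [497.1, -169.6, -3.3]
tcp_rot: [1.338, 1.118, -1.338]
ft_force: [0.3, -0.8, -1.3]
width: 0.457
```

```bash
python3 fz.py f3; python3 - <<'E'
from station import bot
from h import *
cmd(bot,[497,-169,-5],1.405)
E
```

```text
wrist -1 2940 tip z pct [ 9.9 18.2 31.6 42.9] L med [-56.3  11.3 -24.5]
wrist 1 2748 tip z pct [10.4 21.6 33.4 39.6] L med [-46.2  10.9  21.9]
scene -1 42 tip z pct [11.5 12.6 19.2 35.6] L med [-54.3  10.5 -24.3]
scene 1 60 tip z pct [13.8 16.7 23.  36.9] L med [-58.9  10.2  24.4]
  opt rv [ 3.131e+00 -2.000e-03 -3.000e-03]
  opt rv [-0.011  0.002 -0.002]
t 11.38 pos [ 497.1 -169.6   -3.3] jawyaw -1.748 x [ 0.001 -0.002 -1.   ] q [-0.46   0.432  1.921 -0.002  0.787  1.288] F [ 0.4 -0.1 -1.4] w 0.461
shift tool [ 1.7 -0.2 -0.6] rv [-0.011  0.002 -0.002] world diff [-0.1  0.6 -1.7]
```

View pics/f3_wrist.png

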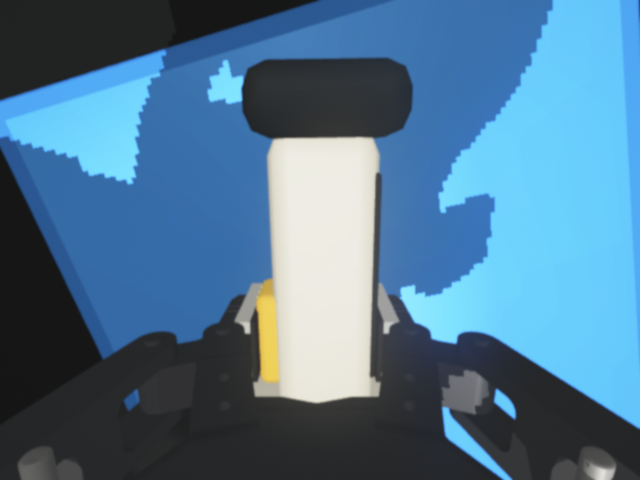

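Call:
step_arm(deltas="0 0 0 0 0 0;0 0 0 0 0 0;0 0 0 0 0 0;0 0 0 0 0 0", jaw=42, grip_force=5)

```text
time_s: 11.72
eef_pos: [496.8, -169.4, -3.8]
tcp_rot: [1.338, 1.119, -1.339]
ft_force: [0.3, -0.7, -1.0]
width: 0.492
```

```bash
python3 - <<'E'
from station import bot
from h import *
im,d=bot.get_image("wrist");cv2.imwrite("pics/w8.png",im[:,:,::-1])
print(bot.sense()["width"]*85.4)
a=[cv2.imread(f"pics/{n}.png")[260:400,220:420] for n in("f2_wrist","f3_wrist","w8")]
cv2.imwrite("pics/cmp2.png",cv2.resize(np.hstack(a),None,fx=1.33,fy=1.33*2,interpolation=2))
# protrusion per row
for n in("f2_wrist","f3_wrist","w8"):
    im=cv2.imread(f"pics/{n}.png");h=cv2.cvtColor(im,cv2.COLOR_BGR2HSV)
    for r in (295,300,310,325,340,355): 
        c=np.where((h[r,:,0]>18)&(h[r,:,0]<32)&(h[r,:,1]>110)&(np.arange(640)>230)&(np.arange(640)<300))[0]; print(n,r,c.min() if len(c) else None,c.max() if len(c) else None)
E
```

```text
42.065828194066995
f2_wrist 295 255 275
f2_wrist 300 253 277
f2_wrist 310 252 278
f2_wrist 325 253 279
f2_wrist 340 254 279
f2_wrist 355 255 280
f3_wrist 295 259 272
f3_wrist 300 257 274
f3_wrist 310 256 274
f3_wrist 325 258 275
f3_wrist 340 259 276
f3_wrist 355 259 276
w8 295 255 276
w8 300 253 278
w8 310 252 278
w8 325 254 279
w8 340 254 280
w8 355 255 280
```

View pics/cmp2.png

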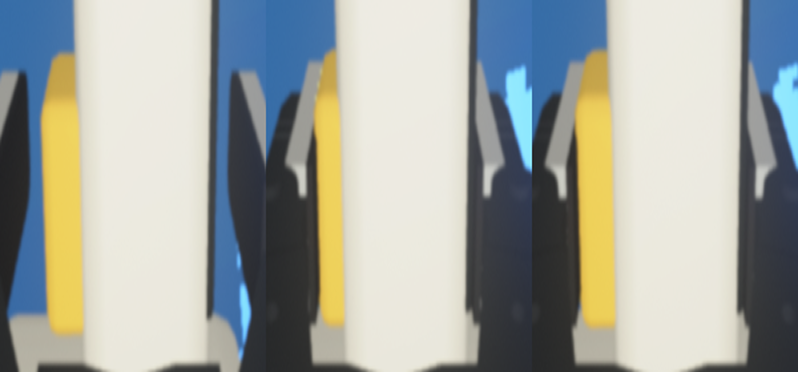

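Call:
step_arm(deltas="0 0 0 0 0 0;0 0 0 0 0 0;-3 0 0 0 0 0;-6 0 0 0 0 0;-6 0 0 0 0 0;0 0 0 0 0 0", jaw=41.6, grip_force=8)

```text
time_s: 12.27
eef_pos: [496.2, -168.9, 12.1]
tcp_rot: [1.337, 1.121, -1.339]
ft_force: [-0.0, -0.2, -2.6]
width: 0.489
```

```bash
cat > trig.py <<'E'
from station import bot
from h import *
import sys
n=sys.argv[1]
cm=bot.camera_model("wrist");im,d=bot.get_image("wrist");cv2.imwrite(f"pics/{n}.png",im[:,:,::-1]);C=cloud(cm,d)
s=bot.sense();print("t",s["time_s"],"w",round(s["width"]*85.4,2),"F",s["ft_force"].round(2),"pos",s["eef_pos"].round(1))
h=cv2.cvtColor(im[:,:,::-1].copy(),cv2.COLOR_BGR2HSV)
o=[]
for r in (300,310,325,340,355): 
    c=np.where((h[r,:,0]>18)&(h[r,:,0]<32)&(h[r,:,1]>110)&(np.arange(640)>230)&(np.arange(640)<300))[0]
    if len(c): o.append((c.min(),c.max()))
print("yellow cols",o)
print("butt top",C[90,330].round(1),"handle top",C[200,325].round(1),C[340,325].round(1))
E
python3 trig.py w9
```

```text
t 12.3167 w 41.52 F [-0.51  0.26 -2.15] pos [ 496.  -168.9   11.8]
yellow cols [(np.int64(253), np.int64(277)), (np.int64(252), np.int64(278)), (np.int64(254), np.int64(279)), (np.int64(255), np.int64(280)), (np.int64(255), np.int64(280))]
butt top [ 572.9 -185.8   65.1] handle top [ 544.8 -179.9   58.1] [ 499.7 -172.2   57.4]
```

View pics/w9.png

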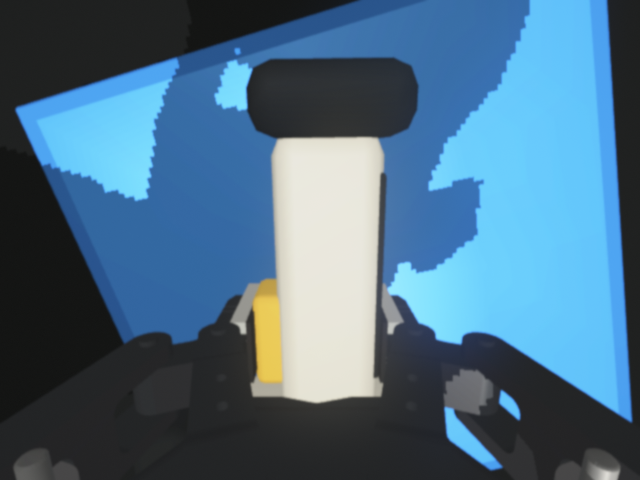

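```bash
cat > pose.py <<'E'
from station import bot
from h import *
import sys
def scpose(save=None):
    cm=bot.camera_model("wrist");s=bot.sense();im,d=bot.get_image("wrist")
    if save: cv2.imwrite(f"pics/{save}.png",im[:,:,::-1])
    C=cloud(cm,d);T=R.from_rotvec(s["tcp_rot"]);L=T.inv().apply((C-s["eef_pos"]).reshape(-1,3)).reshape(C.shape)
    # L: x down(fwd), y along handle to butt(+), z jaw
    v,u=np.mgrid[:480,:640]
    hand=(abs(L[...,2])<30)&(L[...,1]>15)&(L[...,1]<62)&(L[...,0]<-38)&(L[...,0]>-55)
    butt=(abs(L[...,2])<40)&(L[...,1]>62)&(L[...,1]<100)&(L[...,0]<-45)&(L[...,0]>-62)
    P=L[hand];A=np.c_[P[:,1],P[:,2],np.ones(len(P))];pl=np.linalg.lstsq(A,P[:,0],rcond=None)[0]
    B=L[butt]; r=cv2.minAreaRect(B[:,1:].astype(np.float32))
    # handle centreline
    ys=[];zs=[]
    for y in range(18,60,4):
        q=P[abs(P[:,1]-y)<2]
        if len(q)>20: ys.append(y);zs.append((np.percentile(q[:,2],1)+np.percentile(q[:,2],99))/2)
    f=np.polyfit(ys,zs,1)
    print("handle plane x=%.4f y + %.4f z + %.1f"%tuple(pl),"butt rect",[np.round(x,1) for x in r],"butt x",np.median(B[:,0]).round(1),"centreline z=%.4f y+%.2f"%tuple(f))
    return s,pl,r,B,f
if __name__=="__main__":
    s,pl,r,B,f=scpose(sys.argv[1]); print(s["eef_pos"].round(1),s["width"]*85.4)
E
python3 pose.py w10; python3 - <<'E'
from station import bot
from h import *
cmd(bot,[497,-169,150],1.3456)
E
```

```text
handle plane x=-0.0038 y + -0.0177 z + -44.5 butt rect [array([74.9,  4. ]), array([46.3, 25.5]), np.float64(90.0)] butt x -52.3 centreline z=0.0226 y+2.44
[ 496.  -168.9   11.8] 41.51968880215633
  opt rv [-3.093e+00 -3.000e-03  1.000e-03]
  opt rv [0.048 0.    0.002]
t 12.37 pos [ 495.7 -168.7   11.4] jawyaw -1.748 x [-0.002 -0.    -1.   ] q [-4.600e-01  4.110e-01  1.906e+00 -1.000e-03  8.260e-01  1.288e+00] F [ 0.  -0.5 -3.2] w 0.491
shift tool [-1.386e+02  1.000e+00  1.000e-01] rv [0.048 0.    0.002] world diff [  1.3  -0.3 138.6]
```

Call:
step_arm(deltas="-8 0 0 0.005 0 0;-14 0 0 0.005 0 0;-18 0 0 0.005 0 0;-18 0 0 0.005 0 0;-18 0 0 0.005 0 0;-18 0 0 0.005 0 0;-18 0 0 0 0 0;-16 0 0 0 0 0")

```text
time_s: 13.03
eef_pos: [491.6, -166.5, 143.2]
tcp_rot: [1.359, 1.116, -1.371]
ft_force: [0.2, -0.3, -2.2]
width: 0.489
```

```bash
python3 - <<'E'
from station import bot
from h import *
cmd(bot,[624,-110.4,153],-1.785)
E
```

```text
opt rv [ 0.004 -0.003  0.014]
  opt rv [-3.138 -0.022 -0.004]
t 13.03 pos [ 491.6 -166.5  143.2] jawyaw -1.781 x [-0.013  0.006 -1.   ] q [-4.600e-01  2.600e-01  1.740e+00 -1.000e-03  1.156e+00  1.321e+00] F [ 0.2 -0.3 -2.2] w 0.489
shift tool [-11.3 117.7 -82.5] rv [ 0.004 -0.003  0.014] world diff [132.4  56.1   9.8]
```

Call:
step_arm(deltas="-4 6 -4 0.004 -0.003 0.013;-2 13 -9 0 0 0;-1 16 -11 0 0 0;0 16 -11 0 0 0;0 16 -11 0 0 0;0 16 -11 0 0 0;0 12 -8 0 0 0;0 8 -6 0 0 0")

```text
time_s: 13.7
eef_pos: [611.9, -115.9, 154.0]
tcp_rot: [1.371, 1.09, -1.365]
ft_force: [-0.0, 0.1, -1.9]
width: 0.495
```

```bash
python3 - <<'E'
from station import bot
from h import *
cmd(bot,[624,-110.4,153],-1.785)
E
```

```text
opt rv [-0.006  0.002 -0.007]
  opt rv [ 3.135e+00 -1.100e-02 -2.000e-03]
t 13.7 pos [ 611.9 -115.9  154. ] jawyaw -1.791 x [ 0.007 -0.003 -1.   ] q [-2.980e-01  3.870e-01  1.515e+00 -1.000e-03  1.233e+00  1.493e+00] F [-0.   0.1 -1.9] w 0.495
shift tool [ 1.  10.6 -8.1] rv [-0.006  0.002 -0.007] world diff [12.1  5.5 -1. ]
```

Call:
step_arm(deltas="1 6 -5 -0.006 0.002 -0.007;0 2 -2 0 0 0;0 0 0 0 0 0;0 0 0 0 0 0;0 0 0 0 0 0")

```text
time_s: 14.12
eef_pos: [621.5, -108.7, 150.3]
tcp_rot: [1.363, 1.106, -1.367]
ft_force: [-0.7, 0.7, -1.7]
width: 0.487
```

```bash
python3 pose.py w11; python3 - <<'E'
from station import bot
from h import *
cmd(bot,[624,-110.4,153],-1.785)
for n in ("top","scene"):
    cm=bot.camera_model(n);im,d=bot.get_image(n);cv2.imwrite(f"pics/{n}4.png",im[:,:,::-1]);np.save(f"pics/{n}4_d.npy",d)
im=cv2.imread("pics/top4.png")[120:270,160:360];cv2.imwrite("pics/top4c.png",cv2.resize(im,None,fx=4,fy=4,interpolation=2))
im=cv2.imread("pics/scene4.png")[180:340,300:500];cv2.imwrite("pics/scene4c.png",cv2.resize(im,None,fx=3.6,fy=3.6,interpolation=2))
E
python3 trig.py w12
```

```text
handle plane x=-0.0046 y + -0.0175 z + -44.5 butt rect [array([74.8,  3.9]), array([46.1, 25.5]), np.float64(89.9)] butt x -52.2 centreline z=0.0208 y+2.52
[ 621.5 -108.7  150.3] 41.57890949942107
  opt rv [ 0.001 -0.001  0.005]
  opt rv [-3.14e+00 -8.00e-03 -1.00e-03]
t 14.17 pos [ 621.3 -108.8  150.3] jawyaw -1.784 x [-0.005  0.002 -1.   ] q [-2.840e-01  4.070e-01  1.491e+00  1.000e-03  1.249e+00  1.499e+00] F [ 0.3  0.  -2.2] w 0.489
shift tool [-2.7  2.9  1. ] rv [ 0.001 -0.001  0.005] world diff [ 2.7 -1.6  2.7]
t 14.3167 w 42.09 F [ 0.18  0.52 -1.64] pos [ 621.9 -108.9  150.7]
yellow cols [(np.int64(253), np.int64(277)), (np.int64(252), np.int64(278)), (np.int64(254), np.int64(279)), (np.int64(254), np.int64(279)), (np.int64(255), np.int64(269))]
butt top [ 697.9 -128.7  203.3] handle top [ 669.8 -121.7  195.6] [ 625.3 -112.4  196. ]
```

View pics/top4c.png

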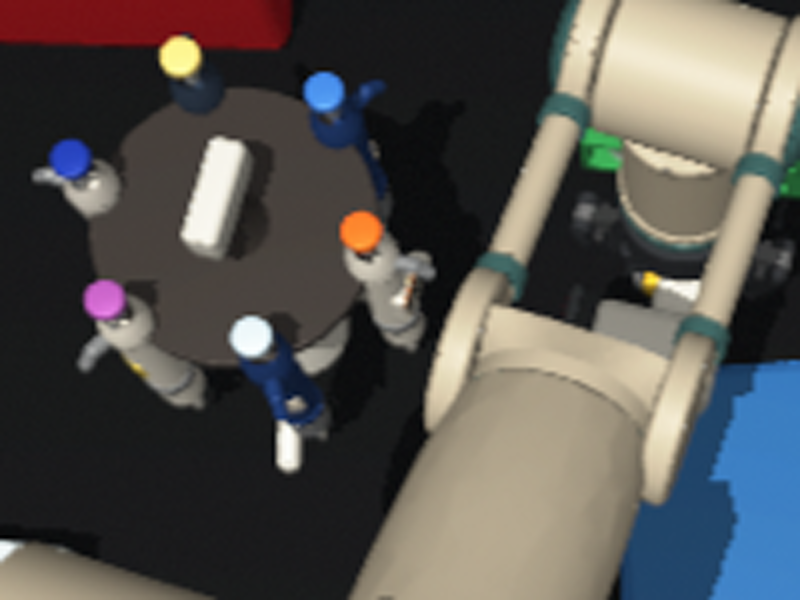

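View pics/scene4c.png

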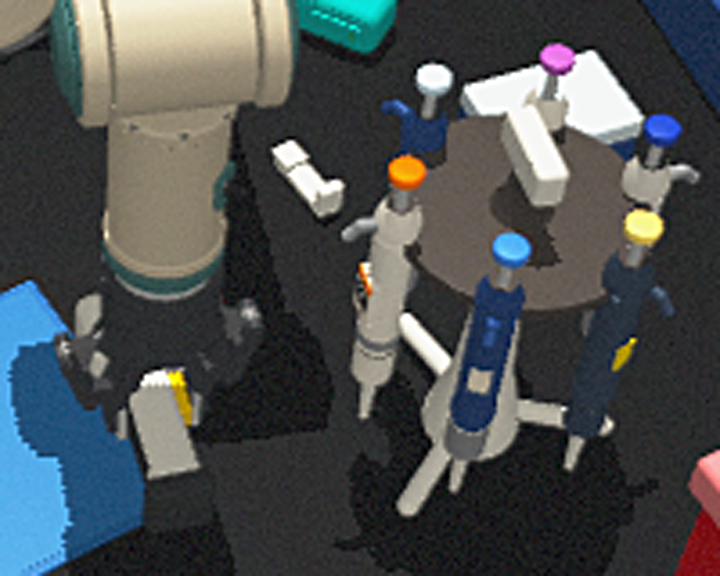

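View pics/w12.png

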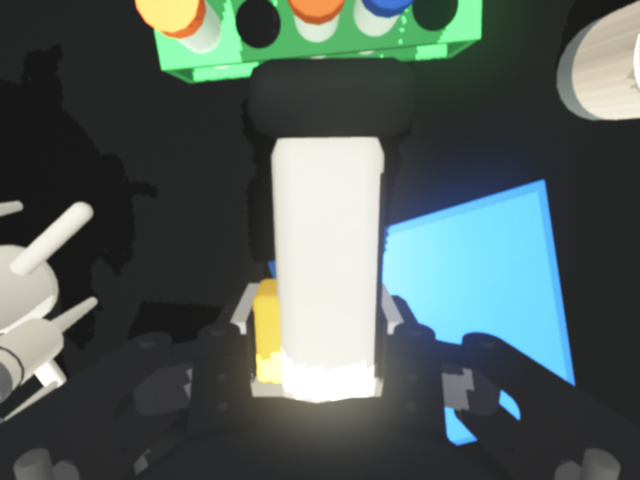

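```bash
python3 - <<'E'
from station import bot
from h import *
for n,(cx,cy) in {"top":(261,192),"scene":(401,258)}.items():
    cm=bot.camera_model(n);im=cv2.imread(f"pics/{n}4.png");d=np.load(f"pics/{n}4_d.npy");C=cloud(cm,d)
    m=(C[...,2]>155)&(C[...,2]<212)&(np.hypot(C[...,0]-601,C[...,1]-60)<25)
    P=C[m];h=cv2.cvtColor(im,cv2.COLOR_BGR2HSV)[m]
    o=(h[:,0]<14)&(h[:,1]>100)
    print(n,len(P),"orange",o.sum(),P[o].mean(0).round(1) if o.any() else None)
    w=(h[:,1]<60)&(h[:,2]>150); print("white",w.sum(),P[w].mean(0).round(1))
    cc=(C[...,2]>300)&(C[...,2]<320)&(np.hypot(C[...,0]-624,C[...,1]-161)<110)
    nl,lab,st,ce=cv2.connectedComponentsWithStats(cc.astype(np.uint8))
    for i in range(1,nl):
        if st[i,4]>30: print(n,ce[i].round(),im[lab==i].mean(0).round(),C[lab==i].mean(0).round(1))
    # expected label corner projections
    a=-1.796; c=np.array([624,160.5,0]); x=np.array([np.cos(a),np.sin(a),0]);y=np.array([-x[1],x[0],0])
    L=c+105*x+[0,0,182]
    q=[L+12*sy*y+[0,0,21*sz] for sy,sz in((-1,-1),(1,-1),(1,1),(-1,1))]
    big=cv2.resize(im[cy-40:cy+40,cx-40:cx+40],None,fx=7,fy=7,interpolation=2)
    pts=((proj(cm,q)-[cx-40,cy-40]+.5)*7).astype(int); cv2.polylines(big,[pts],True,(0,255,0),1)
    cv2.imwrite(f"pics/lab_{n}.png",big)
a=cv2.imread("pics/lab_top.png");b=cv2.imread("pics/lab_scene.png")
cv2.imwrite("pics/lab.png",cv2.resize(np.hstack([a,b]),(800,400)))
E
```

```text
top 86 orange 5 [599.3  58.6 199.8]
white 39 [591.1  71.1 192.5]
top [205. 134.] [131. 222. 234.] [706.3 185.9 309. ]
top [241. 143.] [212. 131.  69.] [686.6 100.1 308.8]
top [178. 159.] [170.  66.  42.] [641.5 245.4 309.1]
top [214. 168.] [195. 205. 207.] [620.8 159.1 314.2]
top [250. 177.] [ 49. 127. 237.] [602.2  74.6 309.6]
top [186. 194.] [186.  97. 187.] [558.  219.9 309.3]
top [223. 204.] [227. 224. 214.] [538.5 134.3 309.6]
scene 175 orange 11 [603.6  59.7 196.8]
white 121 [614.   67.2 184.9]
scene [454. 196.] [200. 105. 202.] [561.5 219.8 307.4]
scene [420. 202.] [227. 225. 219.] [542.1 133.9 307.7]
scene [448. 221.] [206. 213. 215.] [628.  158.1 312.8]
scene [483. 216.] [194.  78.  46.] [645.7 245.5 307.5]
scene [412. 228.] [  9. 136. 235.] [606.3  74.8 307.6]
scene [478. 243.] [122. 222. 231.] [709.9 186.  307.7]
scene [442. 249.] [232. 164.  76.] [690.5 100.7 308.1]
```

View pics/lab.png

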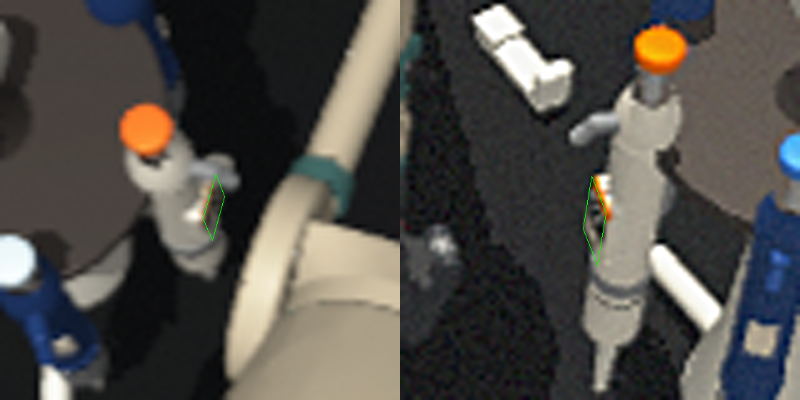

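```bash
python3 - <<'E'
from station import bot
from h import *
cm=bot.camera_model("scene");d=np.load("pics/scene4_d.npy");C=cloud(cm,d)
m=(np.hypot(C[...,0]-698,C[...,1]+128)<30)&(C[...,2]>196)&(C[...,2]<215);P=C[m]
print("scene butt",len(P),cv2.minAreaRect(P[:,:2].astype(np.float32)),np.median(P[:,2]))
cm=bot.camera_model("top");d=np.load("pics/top4_d.npy");C=cloud(cm,d)
m=(np.hypot(C[...,0]-590,C[...,1]+90)<70)&(C[...,2]>150)&(C[...,2]<215);P=C[m]
print("top head?",len(P),P.min(0),P.max(0),np.median(P,0))
# wrist butt in world
from pose import scpose
s,pl,r,B,f=scpose("w13")
W=R.from_rotvec(s["tcp_rot"]).apply([-52.2,r[0][0],r[0][1]])+s["eef_pos"];print("wrist butt world",W.round(1))
A=np.c_[B[:,1],B[:,2],np.ones(len(B))];k=(abs(B[:,2]-4)<17)&(abs(B[:,1]-75)<7);print("butt plane",np.linalg.lstsq(A[k],B[k,0],rcond=None)[0])
cmd(bot,[623.9,-109,152.5],-1.785)
E
```

```text
scene butt 164 ((687.8980102539062, -129.4613037109375), (45.54361343383789, 39.76744842529297), 78.35671997070312) 200.5979091190112
top head? 457 [ 530.2654906  -157.84584061  160.67414246] [631.26349722 -38.36792212 214.82744993] [587.30596201 -86.39947971 202.34328127]
handle plane x=-0.0038 y + -0.0175 z + -44.5 butt rect [array([74.8,  3.9]), array([46.1, 25.5]), np.float64(90.0)] butt x -52.2 centreline z=0.0225 y+2.45
wrist butt world [ 694.4 -128.6  202.7]
butt plane [-2.16668679e-01 -1.36830314e-03 -3.62695536e+01]
  opt rv [ 0.001 -0.001  0.004]
  opt rv [-3.14e+00 -6.00e-03 -2.00e-03]
t 14.37 pos [ 622.  -108.8  150.8] jawyaw -1.784 x [-0.003  0.002 -1.   ] q [-2.840e-01  4.070e-01  1.490e+00  1.000e-03  1.248e+00  1.499e+00] F [ 0.2 -0.  -2.5] w 0.485
shift tool [-1.7  1.9 -0.3] rv [ 0.001 -0.001  0.004] world diff [ 1.9 -0.2  1.7]
```

Call:
step_arm(deltas="-2 2.3 0 0.007 0 0.004;0 0 0 0 0 0;0 0 0 0 0 0;0 0 0 0 0 0")

```text
time_s: 14.7
eef_pos: [624.2, -110.0, 153.7]
tcp_rot: [1.372, 1.095, -1.369]
ft_force: [0.3, 1.3, -1.9]
width: 0.489
```

```bash
python3 trig.py w14; python3 - <<'E'
from station import bot
from h import *
cmd(bot,[623.9,-109,152.5],-1.792)
E
```

```text
t 14.75 w 41.81 F [ 0.6  -0.04 -3.3 ] pos [ 624.1 -110.   153.7]
yellow cols [(np.int64(253), np.int64(277)), (np.int64(252), np.int64(278)), (np.int64(254), np.int64(279)), (np.int64(254), np.int64(279)), (np.int64(255), np.int64(275))]
butt top [ 699.9 -130.3  207. ] handle top [ 672.2 -123.2  200.6] [ 628.1 -113.6  200.1]
  opt rv [-0.    -0.001 -0.002]
  opt rv [ 3.141e+00 -3.000e-03  1.000e-03]
t 14.75 pos [ 624.1 -110.   153.7] jawyaw -1.792 x [ 0.002  0.    -1.   ] q [-2.850e-01  4.060e-01  1.485e+00  1.000e-03  1.250e+00  1.507e+00] F [ 0.6 -0.  -3.3] w 0.49
shift tool [ 1.2 -0.4 -0.9] rv [-0.    -0.001 -0.002] world diff [-0.2  1.  -1.2]
```

Call:
step_arm(deltas="0 0 0 0 0 0;0 0 0 0 0 0;0 0 0 0 0 0;0 0 0 0 0 0;0 0 0 0 0 0;0 0 0 0 0 0;0 0 0 0 0 0;0 0 0 0 0 0", jaw=30, grip_force=35)

```text
time_s: 15.42
eef_pos: [624.0, -109.8, 153.4]
tcp_rot: [1.372, 1.096, -1.369]
ft_force: [0.6, -0.5, -3.0]
width: 0.416
```

```bash
python3 trig.py w15; python3 - <<'E'
from station import bot
from h import *
cmd(bot,[623.9,-109,152.5],-1.792)
E
```

```text
t 15.4667 w 35.95 F [-0.65 -0.11 -2.71] pos [ 624.  -109.8  153.4]
yellow cols [(np.int64(258), np.int64(268)), (np.int64(259), np.int64(269)), (np.int64(263), np.int64(270)), (np.int64(264), np.int64(271)), (np.int64(264), np.int64(272))]
butt top [ 699.8 -130.2  206. ] handle top [ 671.7 -123.   197.6] [ 627.3 -113.3  198.8]
  opt rv [-0.    -0.001 -0.001]
  opt rv [ 3.142e+00 -2.000e-03  2.000e-03]
t 15.47 pos [ 624.  -109.8  153.4] jawyaw -1.792 x [ 0.001  0.001 -1.   ] q [-2.850e-01  4.060e-01  1.485e+00  1.000e-03  1.250e+00  1.507e+00] F [-0.6 -0.1 -2.7] w 0.421
shift tool [ 0.9 -0.3 -0.8] rv [-0.    -0.001 -0.001] world diff [-0.1  0.8 -0.9]
```

View pics/w15.png

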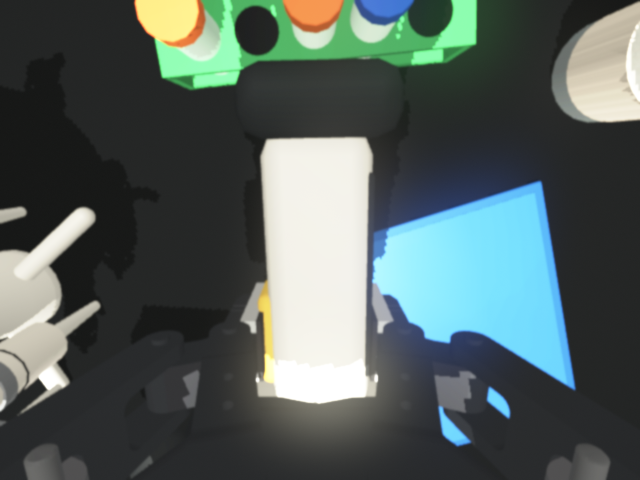

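Call:
step_arm(deltas="0 0 0 0 0 0;0 0 0 0 0 0;0 0 0 0 0 0;0 0 0 0 0 0;0 0 0 0 0 0;0 0 0 0 0 0;0 0 0 0 0 0;0 0 0 0 0 0")

```text
time_s: 16.13
eef_pos: [624.0, -109.8, 153.4]
tcp_rot: [1.372, 1.096, -1.369]
ft_force: [-0.3, 0.8, -2.6]
width: 0.417
```

```bash
python3 pose.py w16; python3 - <<'E'
from station import bot
from h import *
cmd(bot,[623.9,-109,152.5],-1.792)
im,d=bot.get_image("scene");cv2.imwrite("pics/scene5.png",im[:,:,::-1])
E
```

```text
handle plane x=0.0008 y + -0.0021 z + -43.9 butt rect [array([74.8,  0.4]), array([46.1, 25.3]), np.float64(90.0)] butt x -51.4 centreline z=-0.0173 y+1.17
[ 624.  -109.8  153.4] 35.620122386398684
  opt rv [-0.    -0.001 -0.001]
  opt rv [ 3.141e+00 -2.000e-03  2.000e-03]
t 16.18 pos [ 624.  -109.8  153.4] jawyaw -1.792 x [ 0.001  0.001 -1.   ] q [-2.850e-01  4.060e-01  1.485e+00  1.000e-03  1.250e+00  1.507e+00] F [-0.4  0.3 -1.6] w 0.421
shift tool [ 0.9 -0.3 -0.8] rv [-0.    -0.001 -0.001] world diff [-0.1  0.8 -0.9]
```

Call:
step_arm(deltas="0 0.8 0 0.015 0 0;0 0 0 0 0 0;0 0 0 0 0 0;0 0 0 0 0 0;0 0 0 0 0 0;0 0 0 0 0 0;0 0 0 0 0 0;0 0 0 0 0 0")

```text
time_s: 16.9
eef_pos: [624.9, -110.0, 153.4]
tcp_rot: [1.384, 1.087, -1.381]
ft_force: [-0.2, -0.1, -1.9]
width: 0.419
```

Call:
step_arm(deltas="0 0 0 0 0 0;0 0 0 0 0 0;0 0 0 0 0 0;0 0 0 0 0 0;0 0 0 0 0 0;0 0 0 0 0 0;0 0 0 0 0 0;0 0 0 0 0 0")

```text
time_s: 17.57
eef_pos: [624.9, -110.0, 153.4]
tcp_rot: [1.384, 1.087, -1.381]
ft_force: [-0.1, 0.4, -2.1]
width: 0.419
```

Call:
step_arm(deltas="0 0 0 0 0 0;0 0 0 0 0 0;0 0 0 0 0 0;0 0 0 0 0 0;0 0 0 0 0 0;0 0 0 0 0 0;0 0 0 0 0 0;0 0 0 0 0 0")

```text
time_s: 18.23
eef_pos: [624.8, -110.0, 153.4]
tcp_rot: [1.384, 1.087, -1.381]
ft_force: [0.0, -0.8, -1.5]
width: 0.418
```

Call:
step_arm(deltas="0 0 0 0 0 0;0 0 0 0 0 0;0 0 0 0 0 0;0 0 0 0 0 0;0 0 0 0 0 0;0 0 0 0 0 0;0 0 0 0 0 0;0 0 0 0 0 0")

```text
time_s: 18.9
eef_pos: [624.8, -110.0, 153.4]
tcp_rot: [1.384, 1.087, -1.381]
ft_force: [1.7, 0.6, -2.4]
width: 0.42
```

```bash
python3 pose.py w17; python3 - <<'E'
from station import bot
from h import *
cmd(bot,[623.9,-109,152.5],-1.792)
im,d=bot.get_image("scene");cv2.imwrite("pics/scene6.png",im[:,:,::-1])
im,d=bot.get_image("top");cv2.imwrite("pics/top6.png",im[:,:,::-1]);np.save("pics/top6_d.npy",d)
C=cloud(bot.camera_model("top"),d)
m=(C[...,0]>530)&(C[...,0]<620)&(C[...,1]>-130)&(C[...,1]<-20)&(C[...,2]>195)&(C[...,2]<212)
print(m.sum(),cv2.minAreaRect(C[m][:,:2].astype(np.float32)))
cv2.imwrite("pics/top6c.png",cv2.resize(im[150:230,260:380,::-1],None,fx=6,fy=6,interpolation=2))
E
```

```text
handle plane x=0.0003 y + -0.0032 z + -44.0 butt rect [array([74.8,  0.4]), array([46.1, 25.3]), np.float64(89.9)] butt x -51.5 centreline z=-0.0166 y+1.17
[ 624.8 -110.   153.4] 35.84032168144576
  opt rv [-0.017 -0.001 -0.001]
  opt rv [ 3.125e+00 -2.000e-03  2.000e-03]
t 18.95 pos [ 624.8 -110.   153.4] jawyaw -1.809 x [ 0.001  0.001 -1.   ] q [-2.850e-01  4.070e-01  1.483e+00  1.000e-03  1.251e+00  1.524e+00] F [-0.1  0.2 -2.7] w 0.42
shift tool [ 0.9 -1.2 -0.8] rv [-0.017 -0.001 -0.001] world diff [-0.9  1.  -0.9]
410 ((595.8703002929688, -78.29313659667969), (78.32454681396484, 55.30072021484375), 72.1480712890625)
```

View pics/top6c.png

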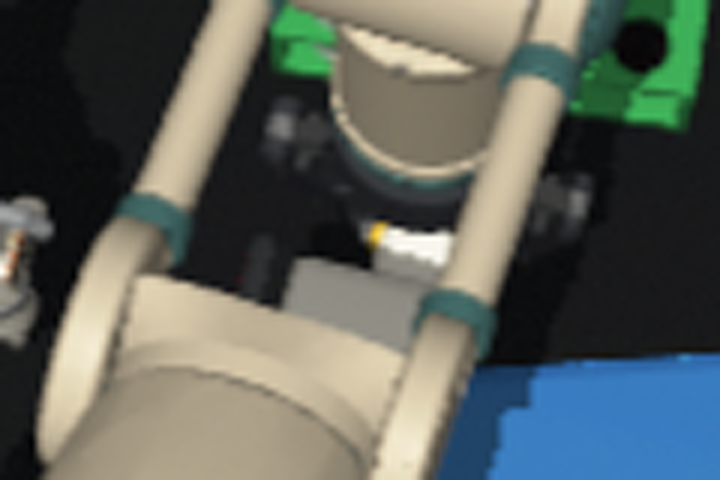

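View pics/w17.png

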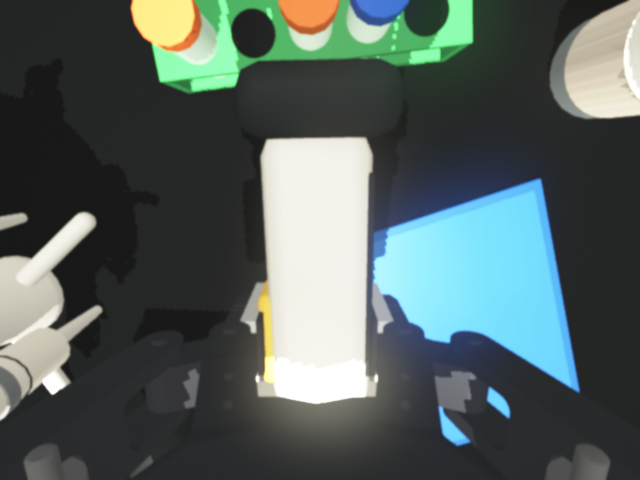

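```bash
python3 - <<'E'
from station import bot
from h import *
d=np.load("pics/top6_d.npy");cm=bot.camera_model("top");im=cv2.imread("pics/top6.png")
C=cloud(cm,d);Z=C[...,2]
pts=[]
for u in range(305,334):
    # crop cols -> u ; find first row from top with z in 200..212 and preceding row lower
    for v in range(185,215):
        if 198<Z[v,u]<214 and im[v,u].min()>90 and (Z[v-1,u]<190): pts.append(C[v,u]); break
pts=np.array(pts);print(len(pts));print(pts[::4].round(1))
f=np.polyfit(pts[:,1],pts[:,0],1);r=pts[:,0]-np.polyval(f,pts[:,1]);k=abs(r)<3
f=np.polyfit(pts[k,1],pts[k,0],1);print("dx/dy",f,"yaw",np.pi/2-np.arctan(f[0]),k.sum())
m=(C[...,0]>530)&(C[...,0]<640)&(C[...,1]>-130)&(C[...,1]<-20)&(Z>198)&(Z<213)
print("head z",np.median(Z[m]),"max y",np.percentile(C[m][:,1],[95,99,100]))
E
```

```text
7
[[598.5 -63.2 200.7]
 [593.3 -85.9 203. ]]
dx/dy [1.88457248e-01 6.09835243e+02] yaw 1.3845237992247226 7
head z 205.0467497277789 max y [-41.18352072 -37.9392305  -35.88447065]
```

```bash
python3 - <<'E'
from station import bot
from h import *
cm=bot.camera_model("top");im=cv2.imread("pics/top6.png");g=cv2.cvtColor(im,cv2.COLOR_BGR2GRAY).astype(float)
K=cm["intrinsics"];Rm=R.from_rotvec(cm["rotation"])
def onz(u,v,z):
    ray=Rm.apply([(u-K[0,2])/K[0,0],-(v-K[1,2])/K[1,1],-1]);t=(z-cm["xyz"][2])/ray[2];return cm["xyz"]+t*ray
# rows 190..205, cols 308..332
print(g[188:204,304:336:3].astype(int))
P=[]
for u in range(311,321):
    col=g[186:202,u];dg=np.diff(col);i=np.argmax(dg);
    # subpixel
    w=dg[max(0,i-1):i+2];v=186+np.sum(np.arange(max(0,i-1),i+2)*w)/w.sum()+.5;P.append(onz(u,v,205));print(u,round(v,2),P[-1].round(1))
P=np.array(P);f=np.polyfit(P[:,1],P[:,0],1);print("yaw",np.pi/2-np.arctan(f[0]),np.std(P[:,0]-np.polyval(f,P[:,1])), "edge x at y=-80",np.polyval(f,-80))
E
```

```text
[[ 25  24  24  14  13  32 177 222  82  35 104]
 [ 38  24  25  12  12  25 188 237 233 233 217]
 [ 45  25  24  13  13  16 129 239 244 245 230]
 [ 47  28  23  13  12  12  86 220 244 245 216]
 [ 49  28  19  12  14  14  85 159 177 245 208]
 [ 42  28 109  97  21  12  90 139 142 179 187]
 [ 40  29 129 124 114  57  89 136 140 143 153]
 [ 40  27 136 134 129 117  95 123 136 139 154]
 [ 42  38 138 139 136 131 120 119 116 134 164]
 [ 31  40 140 140 140 137 133 127 122 115 171]
 [ 29  70 141 141 140 140 139 135 129 105 114]
 [ 29  92 142 141 140 141 140 139 136  80  90]
 [ 30 100 142 142 142 140 140 140 139  75  91]
 [143 120 142 142 142 141 140 140 140  78  93]
 [171 162 147 143 142 142 142 141 132  94  87]
 [176 175 172 148 143 142 142 141 120 122 110]]
311 192.65 [598.2 -63.3 205. ]
312 192.56 [598.5 -65.8 205. ]
313 192.75 [598.1 -68.3 205. ]
314 192.98 [597.5 -70.8 205. ]
315 193.36 [596.6 -73.3 205. ]
316 193.57 [596.2 -75.8 205. ]
317 193.73 [595.8 -78.3 205. ]
318 193.87 [595.5 -80.8 205. ]
319 194.24 [594.6 -83.3 205. ]
320 194.57 [593.8 -85.9 205. ]
yaw 1.3678235597584498 0.2791859019408181 edge x at y=-80 595.3615293475801
```

Call:
step_arm(deltas="0 0 0 0 0 0;0 0 0 0 0 0;0 0 0 0 0 0;0 0 0 0 0 0", jaw=41.4, grip_force=8)

```text
time_s: 19.38
eef_pos: [624.9, -110.1, 153.4]
tcp_rot: [1.384, 1.087, -1.381]
ft_force: [-0.7, 0.9, -1.9]
width: 0.484
```

```bash
python3 trig.py w18; python3 pose.py w19; python3 - <<'E'
from station import bot
from h import *
cmd(bot,[497,-170,153],-1.748)
E
```

```text
t 19.4333 w 41.59 F [ 0.6  -0.37 -2.14] pos [ 624.9 -110.   153.4]
yellow cols [(np.int64(254), np.int64(277)), (np.int64(253), np.int64(277)), (np.int64(254), np.int64(278)), (np.int64(255), np.int64(279)), (np.int64(256), np.int64(271))]
butt top [ 700.2 -131.6  206.8] handle top [ 672.5 -124.   199. ] [ 628.3 -113.6  199. ]
handle plane x=-0.0041 y + -0.0179 z + -44.4 butt rect [array([74.8,  3.8]), array([46.4, 25.5]), np.float64(89.7)] butt x -52.2 centreline z=0.0221 y+2.25
[ 624.9 -110.   153.4] 41.594228058528756
  opt rv [-0.061 -0.001 -0.001]
  opt rv [ 3.081e+00 -2.000e-03  1.000e-03]
t 19.48 pos [ 624.8 -110.   153.4] jawyaw -1.809 x [ 0.001  0.001 -1.   ] q [-2.840e-01  4.070e-01  1.483e+00  1.000e-03  1.251e+00  1.524e+00] F [-0.3  0.2 -1.8] w 0.483
shift tool [   0.2 -110.1   88.4] rv [-0.061 -0.001 -0.001] world diff [-127.8  -60.    -0.4]
```

Call:
step_arm(deltas="0 -3 6 0 0 0;0 -8 11 0 0 0;0 -14 11 0 0 0;0 -16 12 0 0 0;0 -16 12 -0.01 0 0;0 -16 12 -0.01 0 0;0 -14 10 -0.01 0 0;0 -8 6 -0.01 0 0")

```text
time_s: 20.15
eef_pos: [505.6, -171.6, 152.4]
tcp_rot: [1.349, 1.11, -1.351]
ft_force: [-0.1, -0.5, -2.8]
width: 0.485
```

```bash
python3 - <<'E'
from station import bot
from h import *
cmd(bot,[497,-170,100],-1.748)
E
```

```text
opt rv [-0.016  0.002  0.   ]
  opt rv [ 3.126e+00  0.000e+00 -3.000e-03]
t 20.15 pos [ 505.6 -171.6  152.4] jawyaw -1.764 x [-0.001 -0.002 -1.   ] q [-0.456  0.265  1.706 -0.002  1.17   1.309] F [-0.1 -0.5 -2.8] w 0.485
shift tool [52.4 -8.7  0. ] rv [-0.016  0.002  0.   ] world diff [ -8.6   1.6 -52.4]
```

Call:
step_arm(deltas="6 -3 0 -0.01 0.002 0;14 -2 0 -0.005 0 -0.002;18 -2 0 0 0 -0.003;18 -2 0 0 0 -0.003;18 -2 0 0 0 -0.003;18 -2 0 0 0 -0.003;12 -1 0 0 0 -0.002;6 0 0 0 0 0")

```text
time_s: 20.82
eef_pos: [486.0, -173.3, 40.3]
tcp_rot: [1.336, 1.123, -1.351]
ft_force: [0.4, -0.1, -1.7]
width: 0.485
```

```bash
python3 - <<'E'
from station import bot
from h import *
cmd(bot,[497,-170,15],-1.748)
E
```

```text
opt rv [-0.005  0.003  0.01 ]
  opt rv [ 3.137  0.015 -0.005]
t 20.82 pos [ 486.  -173.3   40.3] jawyaw -1.753 x [-0.01  -0.001 -1.   ] q [-0.473  0.366  1.886 -0.007  0.898  1.284] F [ 0.4 -0.1 -1.7] w 0.485
shift tool [25.2 10.5 -5.4] rv [-0.005  0.003  0.01 ] world diff [ 11.    3.3 -25.3]
```

Call:
step_arm(deltas="4 7 -3 -0.005 0.003 0.01;7 3 -1 0 0 0;7 0 0 0 0 0;4 0 0 0 0 0;0 0 0 0 0 0;0 0 0 0 0 0")

```text
time_s: 21.32
eef_pos: [498.5, -171.6, 16.0]
tcp_rot: [1.339, 1.118, -1.336]
ft_force: [-0.4, -0.4, -2.0]
width: 0.485
```

```bash
python3 pose.py w20;python3 - <<'E'
from station import bot
from h import *
cmd(bot,[497,-170,0],-1.748)
E
```

```text
handle plane x=-0.0043 y + -0.0172 z + -44.4 butt rect [array([74.8,  3.7]), array([46.4, 25.5]), np.float64(90.0)] butt x -52.2 centreline z=0.0163 y+2.49
[ 498.5 -171.6   16. ] 41.43308886688847
  opt rv [ 0.001 -0.    -0.003]
  opt rv [-3.141  0.005 -0.   ]
t 21.37 pos [ 498.5 -171.6   16.1] jawyaw -1.747 x [ 0.003 -0.    -1.   ] q [-0.464  0.407  1.898  0.002  0.834  1.282] F [ 0.9  0.1 -2.9] w 0.484
shift tool [16.1 -1.8 -1.3] rv [ 0.001 -0.    -0.003] world diff [ -1.5   1.6 -16.1]
```

View pics/w20.png

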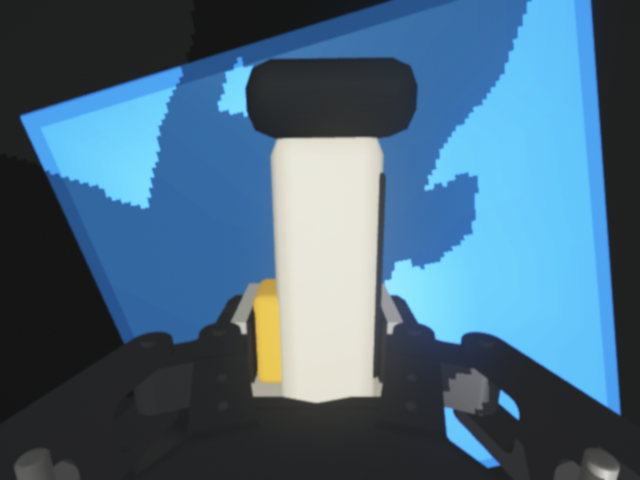

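Call:
step_arm(deltas="4 -1 -1 0 0 -0.003;4 0 0 0 0 0;3 0 0 0 0 0;2 0 0 0 0 0;2 0 0 0 0 0;0 0 0 0 0 0")

```text
time_s: 21.87
eef_pos: [498.5, -170.7, 1.0]
tcp_rot: [1.338, 1.118, -1.336]
ft_force: [0.2, 0.1, -2.8]
width: 0.486
```

```bash
python3 pose.py w21;python3 - <<'E'
from station import bot
from h import *
cmd(bot,[497,-170,-3],-1.748)
E
```

```text
handle plane x=-0.0042 y + -0.0166 z + -44.4 butt rect [array([74.9,  3.6]), array([46.2, 25.5]), np.float64(90.0)] butt x -52.2 centreline z=0.0197 y+2.37
[ 498.5 -170.7    1. ] 41.49172720771153
  opt rv [ 0.001  0.001 -0.003]
  opt rv [-3.141e+00  4.000e-03  1.000e-03]
t 21.92 pos [ 498.6 -170.7    1.1] jawyaw -1.747 x [ 0.003 -0.001 -1.   ] q [-0.462  0.427  1.913  0.     0.798  1.285] F [ 0.  -0.2 -1.6] w 0.487
shift tool [ 4.1 -1.7 -0.5] rv [ 0.001  0.001 -0.003] world diff [-1.6  0.7 -4.1]
```

Call:
step_arm(deltas="1.5 0 0 0 0 0;1.5 0 0 0 0 0;1 0 0 0 0 0;0 0 0 0 0 0")

```text
time_s: 22.25
eef_pos: [498.9, -170.9, -3.0]
tcp_rot: [1.339, 1.117, -1.336]
ft_force: [0.3, -0.7, -2.7]
width: 0.485
```

```bash
python3 pose.py w22;python3 - <<'E'
from station import bot
from h import *
cmd(bot,[497,-170,-3],-1.748)
E
```

```text
handle plane x=-0.0045 y + -0.0173 z + -44.4 butt rect [array([74.8,  3.7]), array([46.3, 25.5]), np.float64(89.5)] butt x -52.2 centreline z=0.0198 y+2.38
[ 498.9 -170.9   -3. ] 41.4591517538149
  opt rv [ 0.001  0.001 -0.004]
  opt rv [-3.141e+00  6.000e-03  1.000e-03]
t 22.3 pos [ 498.9 -171.    -2.9] jawyaw -1.747 x [ 0.003 -0.002 -1.   ] q [-0.462  0.433  1.917  0.     0.787  1.285] F [ 1.1 -0.6 -2.8] w 0.483
shift tool [ 0.1 -2.1 -0.6] rv [ 0.001  0.001 -0.004] world diff [-1.9  1.  -0.1]
```

Call:
step_arm(deltas="1 0 0 0 0 0;0.5 0 0 0 0 0;0 0 0 0 0 0")

```text
time_s: 22.55
eef_pos: [499.1, -171.1, -3.7]
tcp_rot: [1.339, 1.117, -1.336]
ft_force: [-0.2, 0.4, -1.4]
width: 0.486
```

```bash
python3 pose.py w23;python3 - <<'E'
from station import bot
from h import *
cmd(bot,[497,-170,-3],-1.748)
E
```

```text
handle plane x=-0.0015 y + -0.0156 z + -44.5 butt rect [array([74.9,  3.7]), array([46.1, 25.5]), np.float64(89.9)] butt x -52.1 centreline z=0.0219 y+2.30
[ 499.1 -171.1   -3.7] 41.502818408524334
  opt rv [ 0.001  0.001 -0.004]
  opt rv [-3.141e+00  7.000e-03  2.000e-03]
t 22.6 pos [ 499.1 -171.1   -3.7] jawyaw -1.747 x [ 0.004 -0.002 -1.   ] q [-0.462  0.435  1.918  0.     0.785  1.285] F [ 0.3  0.2 -0.9] w 0.487
shift tool [-0.8 -2.3 -0.7] rv [ 0.001  0.001 -0.004] world diff [-2.1  1.1  0.7]
```

Call:
step_arm(deltas="0.4 0 0 0 0 0;0 0 0 0 0 0")

```text
time_s: 22.77
eef_pos: [499.2, -171.1, -3.8]
tcp_rot: [1.339, 1.116, -1.335]
ft_force: [0.1, 0.8, -0.6]
width: 0.483
```

Call:
step_arm(deltas="0 0 0 0 0 0;0 0 0 0 0 0;0 0 0 0 0 0;0 0 0 0 0 0;0 0 0 0 0 0", jaw=64)

```text
time_s: 23.18
eef_pos: [500.5, -171.8, -3.4]
tcp_rot: [1.339, 1.113, -1.334]
ft_force: [-0.5, -0.9, -0.5]
width: 0.749
```

```bash
python3 trig.py w24; python3 - <<'E'
from station import bot
from h import *
cmd(bot,[497,-170,-3],-1.748)
E
```

```text
t 23.2333 w 64.07 F [ 0.6  -0.34  0.37] pos [ 500.5 -171.8   -3.4]
yellow cols [(np.int64(255), np.int64(278)), (np.int64(254), np.int64(280)), (np.int64(255), np.int64(280)), (np.int64(255), np.int64(281)), (np.int64(256), np.int64(281))]
butt top [ 576.9 -188.5   49.7] handle top [ 548.6 -182.6   42. ] [ 503.  -174.8   40.7]
  opt rv [ 0.001  0.002 -0.007]
  opt rv [-3.141e+00  1.200e-02  3.000e-03]
t 23.23 pos [ 500.5 -171.8   -3.4] jawyaw -1.747 x [ 0.007 -0.003 -1.   ] q [-0.462  0.434  1.917  0.     0.782  1.285] F [ 0.6 -0.3  0.4] w 0.75
shift tool [-0.5 -3.8 -1.1] rv [ 0.001  0.002 -0.007] world diff [-3.5  1.8  0.4]
```

View pics/w24.png

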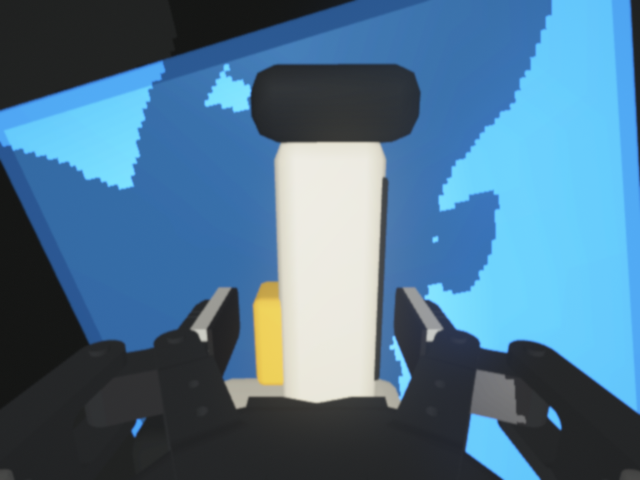

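Released, lying flat on the mat with the pads clear on both sides. Retreat straight up.

Call:
step_arm(deltas="-6 0 0 0 0 -0.004;-12 0 0 0 0 0;-18 0 0 0 0 0;-20 0 0 0 0 0;-25 0 0 0 0 0;-30 0 0 0 0 0;-30 0 0 0 0 0;-30 0 0 0 0 0")

```text
time_s: 23.9
eef_pos: [495.2, -169.0, 169.8]
tcp_rot: [1.334, 1.134, -1.347]
ft_force: [-0.2, -0.1, -0.2]
width: 0.751
```

Call:
step_arm(deltas="-20 0 0 0 0 0;-10 0 0 0 0 0;0 0 0 0 0 0;0 0 0 0 0 0")

```text
time_s: 24.23
eef_pos: [499.2, -170.8, 211.3]
tcp_rot: [1.337, 1.117, -1.338]
ft_force: [-0.7, -0.7, -0.2]
width: 0.749
```

```bash
python3 scw.py w25; python3 - <<'E'
from station import bot
from h import *
for n in ("top","scene"):
    im,d=bot.get_image(n);cv2.imwrite(f"pics/{n}9.png",im[:,:,::-1])
    a=cv2.imread(f"pics/{n}0.png");df=cv2.absdiff(a,im[:,:,::-1].copy()).max(2)
    cv2.imwrite(f"pics/diff_{n}.png",df)
s=bot.sense();print(s["time_s"],s["eef_pos"],s["ft_force"])
E
```

```text
(46, 56) [323. 130.] 1049 [array([ 574.1, -190.5]), array([43.5, 17.6]), np.float64(79.9)] 48.6
(46, 56) [300. 282.] 5368 [array([ 445.6, -147.8]), array([96.5, 60.4]), np.float64(80.8)] 49.0
(36, 46) [319. 203.] 4955 [array([ 502.4, -182.7]), array([108.2, 131.9]), np.float64(58.0)] 40.9
yellow 6 [ 479.2 -219.2  277.1] [array([ 520.9, -200.4]), array([93. ,  0.2]), np.float64(24.2)]
24.3833 [ 498.45498503 -170.45771237  209.63202172] [-0.4245281   0.0013225  -0.23291091]
```

View pics/scene9.png

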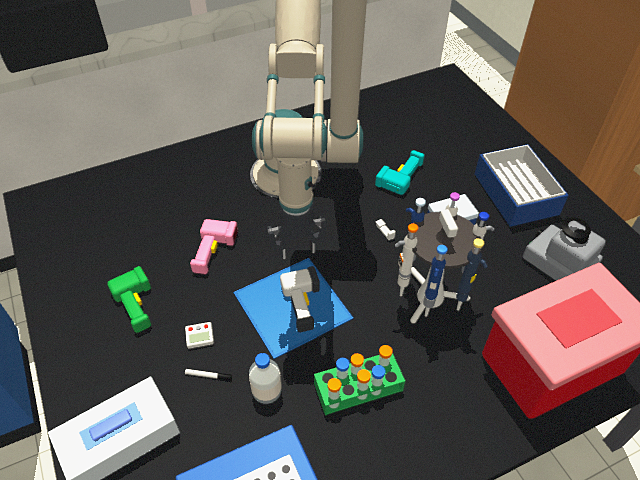

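View pics/diff_scene.png

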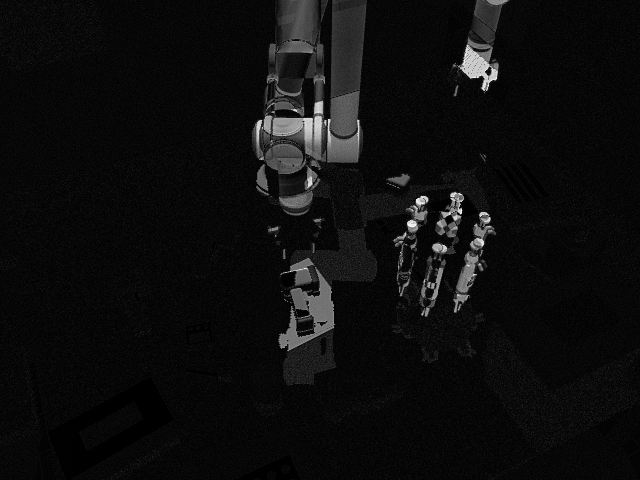

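View pics/w25.png

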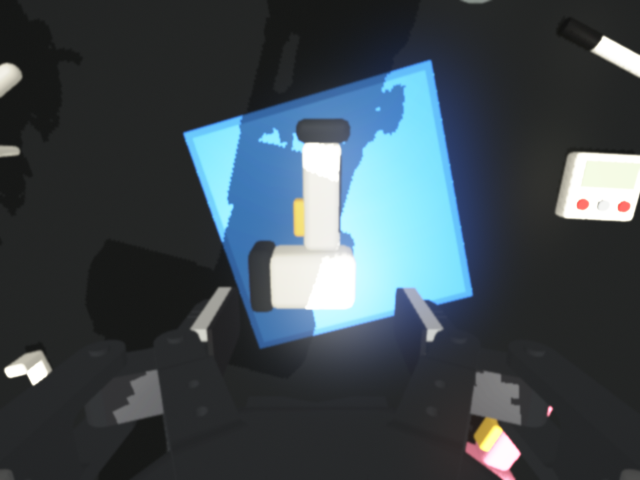

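```bash
python3 - <<'E'
from station import bot
print(bot.job_done())
E
```

```text
the job is handed in; nothing more can be done
None
```

I turned the carousel, aimed and squeezed the scanner at the orange pipette's label, laid it back on its mat and handed the job in at about 24 s. Whether the code was actually read is not reported anywhere.

- **Carousel:** I turned it by its grip bar from about 0.18 to −1.80 rad, so the label faced about −y. The last views show it unmoved since, and I saw no sign of contact with the scanner.
- **Aim:** I held the scanner with a light grip, trigger free, about 95 mm from the label and level with it. My estimates put the beam within about 2° and 3 mm of the label's centre. One rough fit from the top picture gave about 2.2°.
- **Squeeze:** The pull took the trigger fully in and turned the scanner slightly in the grip. I corrected the aim by about 0.015 rad, then held it still for more than 2 s.
- **Laying back:** The scanner lies flat on the blue mat, same side up, about 3 mm from where it started. Comparing pictures shows nothing else moved, and the robot is clear and touching nothing.

**What disagreed:**
- The fingertips sat about 19 mm behind the reported TCP, not ahead of it. My first closing on the scanner caught only the top of the handle and nudged it about 3 mm. I then set the grip height from the cameras.
- A grip force of 8 N was accepted but did not limit the squeeze. The next closing, still on the mat, pressed the trigger in by about 3 mm, just under the 3.5 mm that counts as pulled. I opened at once and held the light grip by jaw opening instead.

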